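# Undo the clamp wheel and sticker the next layer of rails

### The arm

A 6-joint arm with a two-finger parallel gripper is mounted at the origin on the work surface. World frame = base frame: x ahead of the robot, y to its left, z up, the work surface at z = 0. Lengths are in m, angles in rad, forces in N, time in s.
With the tool pointing down it reaches from about 0.3 to 0.775 m from the base axis. Payload 14.6 kg.
Tool frame: the origin (TCP) lies on the front face of the gripper's body, between the roots of the fingers; the fingertips stand 73 mm ahead of it and the grasp point (between the pads) lies 54 mm ahead of it; y points along the fingers, z is the direction in which the jaws open and shut, and the axes are right-handed (so a half turn about y gives the same grasp; the last joint's range is limited). The gripper opens to 85 mm and grips with 20 to 120 N. Pads are 22 mm wide; open, the fingers measure 114 mm over their backs; the gripper's body (76 mm by 85 mm) begins 54 mm behind the grasp point. The pads swing forward as they close: fully open they stand 13 mm farther back than shut.
Start: joints at [-1.301, 0.3, 1.521, -0, 1.321, -0.067], TCP at [0.182, -0.519, 0.304] pointing down, gripper open.
Joint ranges: [-3.03, 3.03], [-0.79, 2.21], [0.23, 2.52], [-1.04, 4.18], [0, 3.07], [-2.55, 2.55]. Speed limits (rad/s): [2.22, 2.22, 2.57, 3.14, 3.14, 3.14].

### API

Orientations are given as a unit quaternion [w, x, y, z].
In Python, from cell import manip, vision gives the robot as it stands.
- The arm moves only by the shell command python3 -m pendant 'ROWS' [OPENING]. ROWS is JSON, a list of rows, each an object with "travel": the shift along the tool's x, y, z in units of 0.05 m (1.0 is 0.05 m), a list of three; "roll": the turn about the tool's y in units of 0.08 rad (1.0 is 0.08 rad). A call has 1 to 20 rows; each row shifts and turns the pose as measured when the row begins, along the tool's axes as they then stand; what a row does not reach is not made up. A row lasts 1/10 s, in which the tool goes at most 50 mm and 8.59 degrees, less where a joint would pass 70% of its speed; a pose out of reach is approached as far as the arm can. A call with a number of a shift or a turn outside -1 to 1 is refused whole. A call with a gripper value outside its range is refused whole. OPENING is the closure, from -1 (fully open) to 1 (shut), set as the call begins (- or left out, the last holds). The fingers move at their own pace and stop on an object; the grip force is fixed at half the most. Time passes only in rows, so rows that do not move let the fingers close. It gives the time, the measured TCP pose, the force and the opening at its end, in the units of the state.
- manip.state(): the state, without advancing time (a new reading comes with each control period).
- vision.get_image(name): name is "scene" or "side" or "wrist"; returns the picture (420x560x3 uint8, blue, green, red); there is no depth.
- vision.camera_params(name): a dict with "K" (3x3 intrinsics, pixels), "dist_coeffs" ([k1, k2, p1, p2, k3] as OpenCV has them; the pictures are not rectified), "extrinsics" (4x4, takes a point from world to camera coordinates); the wrist camera has in their place "T_tool_cam" (4x4, takes a point from camera to tool coordinates, whose origin is the TCP and whose axes are the tool frame's). Camera axes: x right, y down, z forward; pixel columns grow to the right and rows downward; lengths in m; the calibration is good to about 2 mm. A picture is of the moment at which its call begins: read the wrist's pose just before it. camera_params takes no time and is no camera call.
- manip.job_done(): hands the job in, once; it reports no verdict.
The state is a dict: "time_s": time; "q": joint angles; "qvel": joint speeds; "effort": joint torques, N m; "eef_pos": TCP position; "tcp_rot": TCP orientation; "ft_force": force on the tool from outside, world axes, zero at the start; "torque": the same for the moment, N m; "opening": finger opening in m.
Only numpy, scipy, OpenCV 4.12 (cv2) and the standard library are available. Lean on these libraries where they do the work, as an engineer would, in place of code of your own. Each camera call takes 0.05 s, during which the arm holds its last target.

### The job

The red clamp wheel on the drying stand holds down the pale panel: unscrew it anticlockwise (seen from above) until it comes free of its stud, without forcing it, lift it off and leave it in the blue tray. Then lay one yellow spacer stick along each of the two pencil lines on the panel, and lay every dark rail that is out on the bench flat across both sticks, side by side, square to the sticks and centred over them, so that the rails rest clear of the panel. Leave the panel in its place on the stand and do not disturb the glue bottle, the tape roll and the sanding block.

Things in the scene. Friction and masses are not known exactly. Their poses are not given: they have to be found in the camera images.
- stand: Grey drying stand, fixed to the bench: base plate 250 x 250 mm, 18 mm high, on which the panel lies between low dark cleats (top 28 mm above the bench). Origin on the bench, under the centre of the panel; its x points away from the stud, its y along the pencil lines, z up. Its steel stud stands at x = -104 mm, y = 0 in this frame.
- stud_top (a point): Top centre of the upright threaded steel stud, 77 mm above the bench. The stud stands 39 mm above a shoulder that is level with the top of the panel. The thread is right-handed, 26 mm over its ridges, very coarse (two starts, the wheel rises 22 mm a turn) and has about 1 mm of play; it does not run back by itself.
- wheel: Red clamp wheel with a through bore: round knurled grip 46 mm across and 42 mm high over a flange 72 mm across and 6 mm thick at its foot; 150 g. Origin at the centre of its underside, z up along the bore. At the start it is fully screwed down, the underside level with the top of the panel, flange overlapping the panel's edge by about 12 mm; it frees after about 1.3 turns anticlockwise (risen by about 27 mm) and must then be raised at least 15 mm more to clear the stud.
- tray: Blue open parts tray, fixed, 124 x 124 mm outside, walls 5 mm thick and 25 mm high, floor 5 mm thick. Origin on the bench under its centre.
- panel: Pale wooden panel, 160 mm along x, 220 mm along y, 20 mm thick, loose between the stand's cleats, 450 g. Origin at the centre of its underside; lies with its underside 18 mm above the bench. Two pencil lines run along its y at x = +50 mm and x = -50 mm on its top.
- panel_seat (a point): Point of the stand where the centre of the panel's underside belongs.
- stick1: Yellow spacer stick, 220 x 14 x 14 mm, its length along its x, 45 g. Origin at the centre of its underside as it first lies; lies on the bench at the start.
- stick1_mid (a point): Centre of stick1, 7 mm from each long face.
- stick2: Yellow spacer stick, 220 x 14 x 14 mm, its length along its x, 45 g. Origin at the centre of its underside as it first lies; lies on the bench at the start.
- stick2_mid (a point): Centre of stick2, 7 mm from each long face.
- rail1: Dark wooden rail, 150 mm along its x, 26 mm wide (y), 30 mm high (z), about 85 g. Origin at the centre of its underside; two to four rails are out on the bench, the others are absent.
- rail1_mid (a point): Centre of rail1.
- rail2: Dark wooden rail, 150 mm along its x, 26 mm wide (y), 30 mm high (z), about 85 g. Origin at the centre of its underside; two to four rails are out on the bench, the others are absent.
- rail2_mid (a point): Centre of rail2.
- rail3: Dark wooden rail, 150 mm along its x, 26 mm wide (y), 30 mm high (z), about 85 g. Origin at the centre of its underside; two to four rails are out on the bench, the others are absent.
- rail3_mid (a point): Centre of rail3.
- rail4: Dark wooden rail, 150 mm along its x, 26 mm wide (y), 30 mm high (z), about 85 g. Origin at the centre of its underside; two to four rails are out on the bench, the others are absent.
- rail4_mid (a point): Centre of rail4.
- glue: Bystander: white glue bottle, 60 mm across, 150 mm tall. Origin at the centre of its underside.
- tape: Bystander: yellow tape roll, 90 mm across, 22 mm high, lying flat. Origin at the centre of its underside.
- sandblock: Bystander: cork sanding block, 90 x 55 x 34 mm. Origin at the centre of its underside.

How it is judged:
On the way, in this order (a step that is already met when the one before it is completed fails the run):
1. the wheel is unscrewed and lifted clear off the stud (z of wheel in the frame of stud_top above 0.003 m), for 0.1 s.
2. both spacer sticks lie on the panel, one along each pencil line ((((x of stick1_mid in the frame of panel between 0.035 and 0.065 m and y of stick1_mid in the frame of panel between -0.025 and 0.025 m and z of stick1_mid in the frame of panel between 0.023 and 0.031 m and angle between the x axis of stick1 and the y axis of panel, either way round below 0.2 rad and linear speed of stick1 below 0.02 m/s) and (x of stick2_mid in the frame of panel between -0.065 and -0.035 m and y of stick2_mid in the frame of panel between -0.025 and 0.025 m and z of stick2_mid in the frame of panel between 0.023 and 0.031 m and angle between the x axis of stick2 and the y axis of panel, either way round below 0.2 rad and linear speed of stick2 below 0.02 m/s)) or ((x of stick1_mid in the frame of panel between -0.065 and -0.035 m and y of stick1_mid in the frame of panel between -0.025 and 0.025 m and z of stick1_mid in the frame of panel between 0.023 and 0.031 m and angle between the x axis of stick1 and the y axis of panel, either way round below 0.2 rad and linear speed of stick1 below 0.02 m/s) and (x of stick2_mid in the frame of panel between 0.035 and 0.065 m and y of stick2_mid in the frame of panel between -0.025 and 0.025 m and z of stick2_mid in the frame of panel between 0.023 and 0.031 m and angle between the x axis of stick2 and the y axis of panel, either way round below 0.2 rad and linear speed of stick2 below 0.02 m/s)))), for 0.2 s.
At the end, for the whole second after the job is handed in: Wheel in the tray; panel within 15 mm of its seat; a stick along each pencil line (15 mm across, 25 mm along, 0.2 rad); every rail present level on both sticks, square within 0.25 rad, centred within 30 mm between the lines and 112 mm along them; all at rest (x of wheel in the frame of tray between -0.05 and 0.05 m and y of wheel in the frame of tray between -0.05 and 0.05 m and z of wheel in the frame of tray below 0.045 m and linear speed of each of wheel, rail1, rail2, rail3, rail4 below 0.02 m/s and (((x of stick1_mid in the frame of panel between 0.035 and 0.065 m and y of stick1_mid in the frame of panel between -0.025 and 0.025 m and z of stick1_mid in the frame of panel between 0.023 and 0.031 m and angle between the x axis of stick1 and the y axis of panel, either way round below 0.2 rad and linear speed of stick1 below 0.02 m/s) and (x of stick2_mid in the frame of panel between -0.065 and -0.035 m and y of stick2_mid in the frame of panel between -0.025 and 0.025 m and z of stick2_mid in the frame of panel between 0.023 and 0.031 m and angle between the x axis of stick2 and the y axis of panel, either way round below 0.2 rad and linear speed of stick2 below 0.02 m/s)) or ((x of stick1_mid in the frame of panel between -0.065 and -0.035 m and y of stick1_mid in the frame of panel between -0.025 and 0.025 m and z of stick1_mid in the frame of panel between 0.023 and 0.031 m and angle between the x axis of stick1 and the y axis of panel, either way round below 0.2 rad and linear speed of stick1 below 0.02 m/s) and (x of stick2_mid in the frame of panel between 0.035 and 0.065 m and y of stick2_mid in the frame of panel between -0.025 and 0.025 m and z of stick2_mid in the frame of panel between 0.023 and 0.031 m and angle between the x axis of stick2 and the y axis of panel, either way round below 0.2 rad and linear speed of stick2 below 0.02 m/s))) and horizontal distance between panel and panel_seat below 0.015 m and z of panel in the frame of stand below 0.022 m and x of rail1_mid in the frame of panel between -0.03 and 0.03 m and y of rail1_mid in the frame of panel between -0.112 and 0.112 m and z of rail1_mid in the frame of panel between 0.043 and 0.053 m and angle between rail1's own x axis and vertical between 1.5 and 1.642 rad and angle between the x axis of each of rail1, rail2, rail3, rail4 and the x axis of panel, either way round below 0.25 rad and x of rail2_mid in the frame of panel between -0.03 and 0.03 m and y of rail2_mid in the frame of panel between -0.112 and 0.112 m and z of rail2_mid in the frame of panel between 0.043 and 0.053 m and angle between rail2's own x axis and vertical between 1.5 and 1.642 rad and x of rail3_mid in the frame of panel between -0.03 and 0.03 m and y of rail3_mid in the frame of panel between -0.112 and 0.112 m and z of rail3_mid in the frame of panel between 0.043 and 0.053 m and angle between rail3's own x axis and vertical between 1.5 and 1.642 rad and x of rail4_mid in the frame of panel between -0.03 and 0.03 m and y of rail4_mid in the frame of panel between -0.112 and 0.112 m and z of rail4_mid in the frame of panel between 0.043 and 0.053 m and angle between rail4's own x axis and vertical between 1.5 and 1.642 rad); the robot touches nothing.
It fails at once if the wheel is forced against its thread (over 100 N between wheel and stand) (contact force between wheel and stand above 100 N).
It fails at once if a bystander (glue bottle, tape roll, sanding block) is shifted by more than 30 mm (distance of any of glue, tape, sandblock from where it was at the start of the episode above 0.03 m).
Of rail1, rail2, rail3, rail4 only 2 to 4 are there at a start; the rules pass over those that are not, and their reading is None.
At some moment in a run one of rail1, rail2, rail3, rail4 may be knocked a few centimetres aside while the robot is not near it.
Once in a run the grip may slacken for a moment while it holds something.
It also fails if it takes over 210 s, if anything falls off the work surface, if the arm or the gripper's body presses on something with over 40 N, if the wrist force passes 120 N, or if a joint passes its speed limit or range.

## Working session

There is one attempt and no reset: what is moved stays moved. The work goes in short steps, Python scripts to look and compute and a shell command to move; the robot and the scene stay as the last step left them, time stands still between calls to the robot, and variables do not carry over. Pictures are saved under pics/ and viewed, and the job is handed in when it is done.

```bash
ls; mkdir -p pics; python3 - <<'E'
from cell import manip, vision
import cv2,numpy as np
np.set_printoptions(precision=4,suppress=True)
s=manip.state();print(s)
for n in ['scene','side','wrist']:
    im=vision.get_image(n);cv2.imwrite(f'pics/{n}0.png',im)
    print(n,vision.camera_params(n))
E
```

```text
pics
{'time_s': 0.0, 'q': array([-1.3006,  0.3005,  1.5216, -0.    ,  1.3207, -0.0666]), 'qvel': array([-0.0004, -0.0007, -0.0002,  0.0008,  0.0003,  0.002 ]), 'effort': array([  0.0004, -54.3499, -36.179 ,  -0.    ,   0.004 ,   0.    ]), 'eef_pos': array([ 0.1817, -0.5189,  0.3033]), 'tcp_rot': array([ 0.1185, -0.1186,  0.6975, -0.6967]), 'ft_force': array([-0.2139,  0.212 ,  0.2871]), 'torque': array([-0.0322,  0.0397,  0.0061]), 'opening': 0.08496639398504756}
scene {'K': array([[492.682 ,   0.    , 284.4526],
       [  0.    , 492.682 , 212.8062],
       [  0.    ,   0.    ,   1.    ]]), 'dist_coeffs': array([-0.0918,  0.    ,  0.    ,  0.    ,  0.    ]), 'extrinsics': array([[ 0.0519,  0.9986, -0.0144, -0.0114],
       [ 0.5643, -0.0412, -0.8245, -0.2469],
       [-0.8239,  0.0347, -0.5657,  1.778 ],
       [ 0.    ,  0.    ,  0.    ,  1.    ]])}
side {'K': array([[393.709 ,   0.    , 278.6881],
       [  0.    , 393.709 , 211.9753],
       [  0.    ,   0.    ,   1.    ]]), 'dist_coeffs': array([-0.0123,  0.    ,  0.    ,  0.    ,  0.    ]), 'extrinsics': array([[-0.905 , -0.4251,  0.0138,  0.4821],
       [-0.3237,  0.6671, -0.6709,  0.2203],
       [ 0.276 , -0.6117, -0.7414,  0.8073],
       [ 0.    ,  0.    ,  0.    ,  1.    ]])}
wrist {'K': array([[301.5212,   0.    , 283.9166],
       [  0.    , 301.5212, 206.6002],
       [  0.    ,   0.    ,   1.    ]]), 'dist_coeffs': array([-0.0043,  0.    ,  0.    ,  0.    ,  0.    ]), 'T_tool_cam': array([[-0.0009,  0.9532,  0.3024, -0.0786],
       [-0.0005, -0.3024,  0.9532, -0.0694],
       [ 1.    ,  0.0007,  0.0008,  0.0003],
       [ 0.    ,  0.    ,  0.    ,  1.    ]])}
```

View pics/scene0.png

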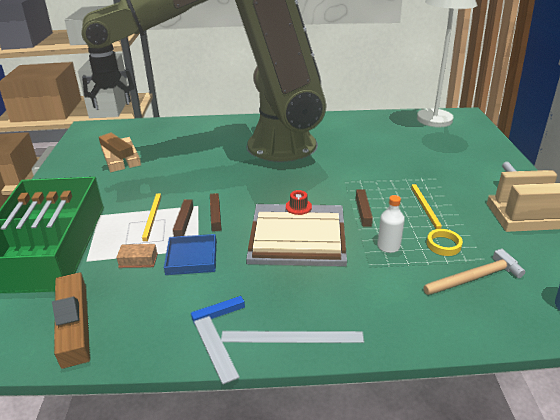

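View pics/side0.png

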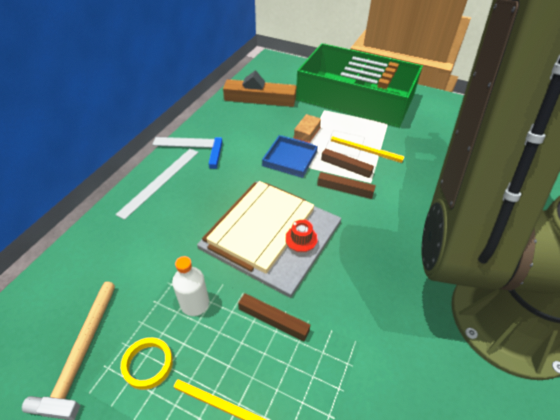

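View pics/wrist0.png

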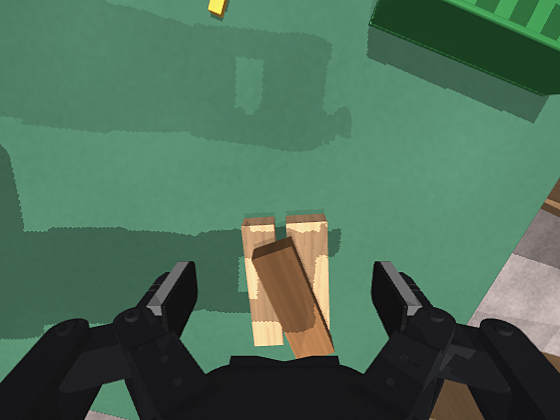

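```bash
cat > h.py <<'E'
import cv2,numpy as np
from cell import manip,vision
from scipy.spatial.transform import Rotation as R
np.set_printoptions(precision=4,suppress=True)
def toolT():
    s=manip.state();w,x,y,z=s['tcp_rot'];T=np.eye(4);T[:3,:3]=R.from_quat([x,y,z,w]).as_matrix();T[:3,3]=s['eef_pos'];return T
def rays(name,px,T=None):
    c=vision.camera_params(name);px=np.array(px,float).reshape(-1,1,2)
    n=cv2.undistortPoints(px,c['K'],c['dist_coeffs']).reshape(-1,2)
    d=np.c_[n,np.ones(len(n))]
    if name=='wrist': W=(toolT() if T is None else T)@c['T_tool_cam']
    else: W=np.linalg.inv(c['extrinsics'])
    return W[:3,3],d@W[:3,:3].T
def onz(name,px,z,T=None):
    o,d=rays(name,px,T);return o+d*((z-o[2])/d[:,2])[:,None]
def proj(name,P,T=None):
    c=vision.camera_params(name);P=np.array(P,float).reshape(-1,3)
    E=np.linalg.inv((toolT() if T is None else T)@c['T_tool_cam']) if name=='wrist' else c['extrinsics']
    return cv2.projectPoints(P,cv2.Rodrigues(E[:3,:3])[0],E[:3,3],c['K'],c['dist_coeffs'])[0].reshape(-1,2)
E
python3 - <<'E'
from h import *
im=cv2.imread('pics/scene0.png')
def crop(im,x0,y0,x1,y1,k,f): cv2.imwrite(f,cv2.resize(im[y0:y1,x0:x1],None,fx=k,fy=k,interpolation=cv2.INTER_CUBIC))
crop(im,80,180,240,290,5,'pics/c1.png')
crop(im,240,180,480,270,3.3,'pics/c2.png')
im2=cv2.imread('pics/side0.png')
crop(im2,190,90,430,320,2.5,'pics/c3.png')
for p in [(183,214),(215,210),(363,207),(117,146)]: print(im[p[1],p[0]])
E
```

```text
[ 67  83 115]
[ 64  83 112]
[ 65  86 117]
[ 61  91 119]
```

View pics/c1.png

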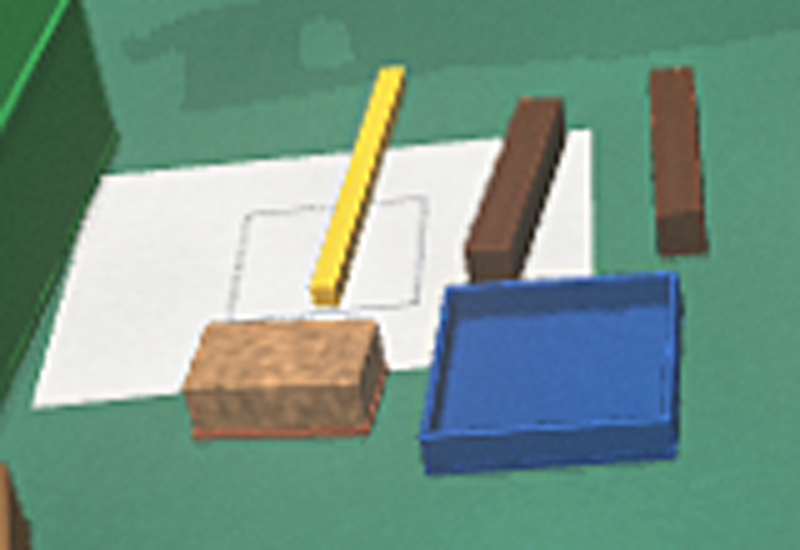

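View pics/c2.png

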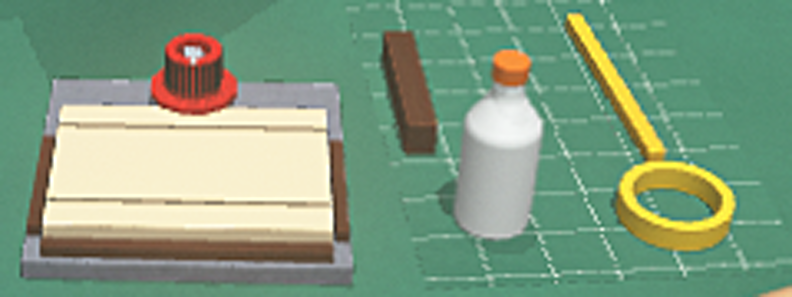

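View pics/c3.png

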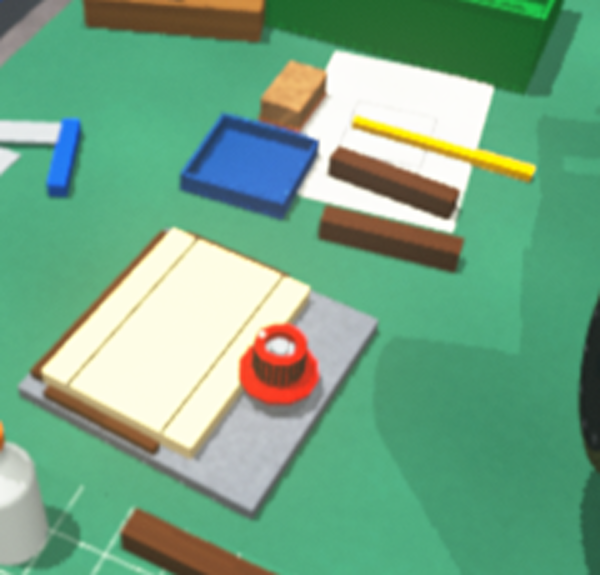

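```bash
python3 - <<'E'
from h import *
c1=lambda L:[(80+u/5,180+v/5) for u,v in L]
c2=lambda L:[(240+u/3.3,180+v/3.3) for u,v in L]
c3=lambda L:[(190+u/2.5,90+v/2.5) for u,v in L]
def rep(n,cam,px,z):
    P=onz(cam,px,z)[:,:2]
    if len(P)==4:
        e=[np.linalg.norm(P[i]-P[(i+1)%4]) for i in range(4)]
        a=(P[2]+P[3]-P[0]-P[1])
        print(n,'centre',P.mean(0),'edges',np.array(e),'ang',np.degrees(np.arctan2(a[1],a[0])))
    else: print(n,P)
rep('railA','scene',c1([(520,97),(563,100),(517,252),(466,248)]),.03)
rep('railB','scene',c1([(650,67),(692,67),(706,212),(658,212)]),.03)
rep('railC','scene',c2([(383,33),(411,31),(435,123),(406,126)]),.03)
rep('stickL','scene',c1([(380,66),(404,68),(338,292),(313,290)]),.014)
rep('stickR','scene',c2([(567,16),(580,13),(663,150),(648,152)]),.014)
rep('tray','scene',c1([(445,286),(680,272),(678,425),(420,432)]),.025)
rep('panel','scene',c2([(60,107),(327,107),(333,237),(45,230)]),.038)
rep('wheel','scene',c2([(192,47)]),.086)
rep('railA','side',c3([(453,193),(459,181),(332,150),(330,163)]),.03)
rep('panel s','side',c3([(190,455),(310,287),(170,229),(42,372)]),.038)
rep('wheel s','side',c3([(280,346)]),.086)
rep('tray s','side',c3([(318,151),(222,117),(182,177),(280,209)]),.025)
rep('pile','scene',[(100,137),(113,133),(135,150),(121,156)],.07)
rep('glue','scene',c2([(490,225)]),0);rep('tape','scene',c2([(675,205)]),.01);rep('sand','scene',c1([(285,355)]),.034)
E
```

```text
railA centre [ 0.4667 -0.2939] edges [0.0261 0.1483 0.0284 0.1481] ang -4.095610187937982
railB centre [ 0.4384 -0.2072] edges [0.025  0.1497 0.0262 0.1496] ang 6.0381077498256595
railC centre [0.4481 0.2145] edges [0.0258 0.1445 0.0249 0.1455] ang -2.573743573526315
stickL centre [ 0.4373 -0.3891] edges [0.0156 0.2242 0.0142 0.225 ] ang 0.004375268058389689
stickR centre [0.4407 0.3991] edges [0.0144 0.2202 0.0135 0.2176] ang 2.5571953466477555
tray centre [ 0.6228 -0.257 ] edges [0.1235 0.1245 0.126  0.1179] ang 2.565870817543695
panel centre [0.5763 0.017 ] edges [0.222  0.1713 0.2153 0.1634] ang -5.579033798545882
wheel [[0.4757 0.0253]]
railA centre [ 0.463  -0.2982] edges [0.0224 0.146  0.0234 0.1395] ang 4.686378368148076
panel s centre [0.5681 0.0178] edges [0.2265 0.1613 0.218  0.1614] ang -6.2034233028119745
wheel s [[0.4625 0.0338]]
tray s centre [ 0.6141 -0.2484] edges [0.1258 0.1181 0.1183 0.1097] ang 91.37069743376783
pile centre [ 0.0829 -0.5614] edges [0.0484 0.178  0.0541 0.1872] ang 36.32462350809909
glue [[0.619  0.2504]]
tape [[0.6174 0.3995]]
sand [[ 0.6287 -0.3919]]
```

```bash
cat >> h.py <<'E'
def show():
    s=manip.state();T=toolT();print('t',round(s['time_s'],2),'pos',s['eef_pos'],'x',T[:3,0],'z',T[:3,2],'q6',round(s['q'][5],3),'q',s['q'],'F',s['ft_force'],'open',round(s['opening'],4))
def yaw():
    T=toolT();return np.arctan2(T[1,0],T[0,0])
def go(P,z=None):
    "tool-frame displacement in units to bring TCP to P"
    T=toolT();d=T[:3,:3].T@(np.array(P)-T[:3,3]);print('units',d/0.05,'yaw deg',np.degrees(yaw()))
E
python3 - <<'E'
from h import *
show();go([0.474-0.0,0.027,0.30])
E
python3 -m pendant '[{"travel":[0,0,0],"roll":-1},{"travel":[0,0,0],"roll":-1},{"travel":[0,0,0],"roll":-1},{"travel":[0,0,0],"roll":-1}]'
python3 - <<'E'
from h import *
show();go([0.474-0.0,0.027,0.30])
E
```

```text
t 0.15 pos [ 0.1817 -0.519   0.3034] x [-0.9438 -0.3305 -0.    ] z [ 0.3305 -0.9438 -0.001 ] q6 -0.067 q [-1.3006  0.3003  1.5215 -0.      1.3207 -0.0666] F [ 0.2444 -0.5926 -0.1955] open 0.0856
units [-9.126   0.0772 -8.3741] yaw deg -160.7028361514851
time_s: 0.55
eef_pos: [0.1817, -0.5187, 0.3024]
tcp_rot: [0.232, -0.231, 0.669, -0.667]
ft_force: [0.1, -0.4, -0.7]
opening: 0.0855
t 0.55 pos [ 0.1817 -0.5187  0.3024] x [-0.7856 -0.6187 -0.0012] z [ 0.6187 -0.7856 -0.0028] q6 -0.397 q [-1.3006  0.3014  1.5226  0.      1.3206 -0.3968] F [ 0.0952 -0.4098 -0.6673] open 0.0855
units [-11.346    0.075   -4.9576] yaw deg -141.78001336961412
```

```bash
python3 -m pendant '[{"travel":[-0.86,0,-0.38]},{"travel":[-0.86,0,-0.38]},{"travel":[-0.86,0,-0.38]},{"travel":[-0.86,0,-0.38]},{"travel":[-0.86,0,-0.38]},{"travel":[-0.86,0,-0.38]},{"travel":[-0.86,0,-0.38]},{"travel":[-0.86,0,-0.38]},{"travel":[-0.86,0,-0.38]},{"travel":[-0.86,0,-0.38]},{"travel":[-0.86,0,-0.38]},{"travel":[-0.86,0,-0.38]},{"travel":[-0.86,0,-0.38]}]'
python3 - <<'E'
from h import *
show();go([0.474-0.0,0.027,0.30])
cv2.imwrite('pics/w1.png',vision.get_image('wrist'))
E
```

```text
t 0.55 pos [ 0.1817 -0.5187  0.3024] x [-0.7856 -0.6187 -0.0012] z [ 0.6187 -0.7856 -0.0028] q6 -0.397 q [-1.3006  0.3014  1.5226  0.      1.3206 -0.3968] F [ 0.0952 -0.4098 -0.6673] open 0.0855
units [-11.346    0.075   -4.9576] yaw deg -141.78001336961412invalid input at $[0]: expected keys travel, roll
```

View pics/w1.png

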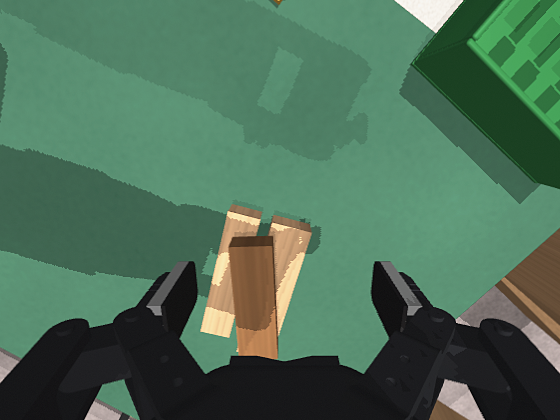

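```bash
python3 -m pendant '[{"travel":[-0.86,0,-0.38],"roll":0},{"travel":[-0.86,0,-0.38],"roll":0},{"travel":[-0.86,0,-0.38],"roll":0},{"travel":[-0.86,0,-0.38],"roll":0},{"travel":[-0.86,0,-0.38],"roll":0},{"travel":[-0.86,0,-0.38],"roll":0},{"travel":[-0.86,0,-0.38],"roll":0},{"travel":[-0.86,0,-0.38],"roll":0},{"travel":[-0.86,0,-0.38],"roll":0},{"travel":[-0.86,0,-0.38],"roll":0},{"travel":[-0.86,0,-0.38],"roll":0},{"travel":[-0.86,0,-0.38],"roll":0},{"travel":[-0.86,0,-0.38],"roll":0}]'
python3 - <<'E'
from h import *
show();go([0.474-0.0,0.027,0.30])
cv2.imwrite('pics/w1b.png',vision.get_image('wrist'))
E
```

```text
time_s: 1.9
eef_pos: [0.4775, 0.0377, 0.3033]
tcp_rot: [0.223, -0.222, 0.672, -0.67]
ft_force: [0.1, -1.0, 0.2]
opening: 0.0854
t 1.9 pos [0.4775 0.0377 0.3033] x [-0.8018 -0.5976 -0.0033] z [ 0.5976 -0.8018 -0.0026] q6 0.93 q [0.0009 0.1412 1.7162 0.0042 1.2831 0.93  ] F [ 0.0649 -0.9813  0.1645] open 0.0854
units [0.1849 0.0644 0.1298] yaw deg -143.2999911388995
```

View pics/w1b.png

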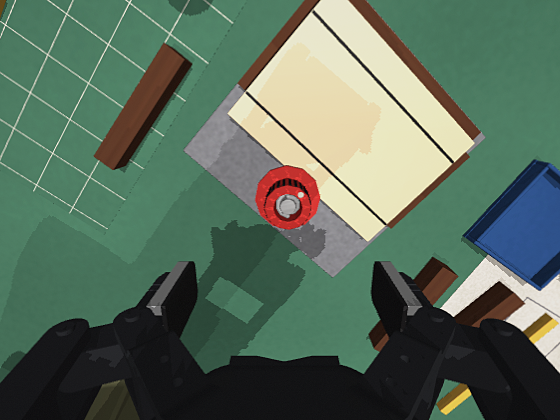

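```bash
python3 - <<'E'
from h import *
im=cv2.imread('pics/w1b.png');T=toolT()
hsv=cv2.cvtColor(im,cv2.COLOR_BGR2HSV)
m=((hsv[...,0]<8)|(hsv[...,0]>172))&(hsv[...,1]>170)&(hsv[...,2]>60)
ys,xs=np.nonzero(m[130:250,230:350]);print('red bbox',xs.min()+230,xs.max()+230,ys.min()+130,ys.max()+130)
cv2.imwrite('pics/w1c.png',cv2.resize(im[150:290,180:400],None,fx=3.6,fy=3.6,interpolation=cv2.INTER_CUBIC))
print('wheel',onz('wrist',[(288,206)],.086,T))
P=onz('wrist',[(245,93),(386,226),(313,10),(453,162)],.038,T);print(P)
print('len',np.linalg.norm(P[1]-P[0]),np.linalg.norm(P[3]-P[2]))
d=P[1]-P[0];print(np.degrees(np.arctan2(d[1],d[0]))); d=P[3]-P[2];print(np.degrees(np.arctan2(d[1],d[0])))
E
```

```text
red bbox 256 319 166 228
wheel [[0.4734 0.0325 0.086 ]]
[[ 0.5331  0.1334  0.038 ]
 [ 0.5119 -0.0848  0.038 ]
 [ 0.6347  0.1237  0.038 ]
 [ 0.6129 -0.0925  0.038 ]]
len 0.21917106696710917 0.2173126185995678
-95.5555468996396
-95.74885033447106
```

View pics/w1c.png

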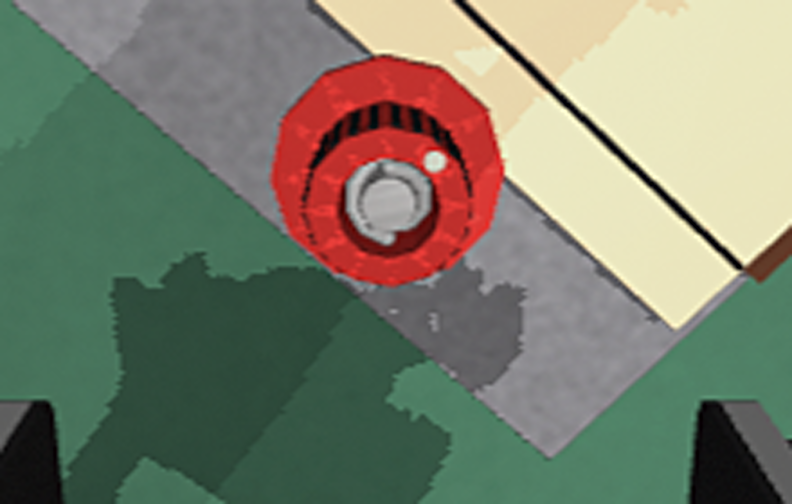

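```bash
python3 -m pendant '[{"travel":[0,0,0],"roll":1},{"travel":[0,0,0],"roll":1},{"travel":[0,0,0],"roll":1},{"travel":[0,0,0],"roll":1},{"travel":[0,0,0],"roll":1},{"travel":[0,0,0],"roll":1},{"travel":[0,0,0],"roll":1},{"travel":[0,0,0],"roll":1},{"travel":[0,0,0],"roll":1},{"travel":[0,0,0],"roll":1},{"travel":[0,0,0],"roll":1},{"travel":[0,0,0],"roll":1},{"travel":[0,0,0],"roll":1},{"travel":[0,0,0],"roll":1},{"travel":[0,0,0],"roll":1},{"travel":[0,0,0],"roll":1},{"travel":[0,0,0],"roll":1},{"travel":[0,0,0],"roll":0.5}]'
python3 - <<'E'
from h import *
show();go([0.472,0.031,0.20])
cv2.imwrite('pics/w2.png',vision.get_image('wrist'))
T=toolT();print(T[:3,3],T[:3,1])
E
```

```text
time_s: 3.75
eef_pos: [0.479, 0.0451, 0.2998]
tcp_rot: [-0.291, 0.286, 0.647, -0.644]
ft_force: [-0.3, 0.3, -0.2]
opening: 0.0852
t 3.75 pos [0.479  0.0451 0.2998] x [-0.6667  0.7453  0.0079] z [-0.7453 -0.6668  0.0003] q6 2.426 q [0.0158 0.1515 1.7127 0.006  1.2828 2.4258] F [-0.3436  0.2991 -0.1928] open 0.0852
units [-0.1331  1.9946  0.2923] yaw deg 131.81713287671226
[0.479  0.0452 0.2998] [-0.0055  0.0056 -1.    ]
```

View pics/w2.png

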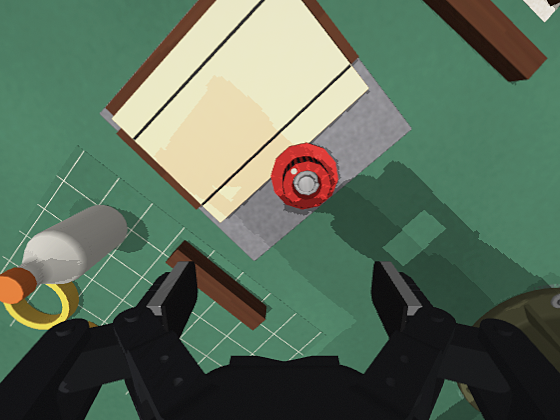

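```bash
python3 - <<'E'
from h import *
T=toolT()
print(onz('wrist',[(307,184)],.077,T),onz('wrist',[(306,183)],.086,T))
L=onz('wrist',[(203,204),(351,67)],.038,T);print(L.mean(0), L)
L=onz('wrist',[(136,138),(264,-1)],.038,T);print(L)
E
```

```text
[[0.4674 0.0249 0.077 ]] [[0.4708 0.0236 0.086 ]]
[0.52   0.0196 0.038 ] [[ 0.5318  0.1267  0.038 ]
 [ 0.5082 -0.0875  0.038 ]]
[[ 0.6304  0.1152  0.038 ]
 [ 0.6115 -0.0739  0.038 ]]
```

```bash
python3 - <<'E'
from h import *
go([0.470,0.0275,0.20])
E
python3 -m pendant '[{"travel":[-0.07,0.68,0.17],"roll":0},{"travel":[-0.07,0.68,0.17],"roll":0},{"travel":[0,0.64,0.05],"roll":0},{"travel":[0,0,0],"roll":0}]'
python3 - <<'E'
from h import *
show();go([0.470,0.0275,0.20])
cv2.imwrite('pics/w3.png',vision.get_image('wrist'))
E
```

```text
units [-0.1593  1.9944  0.3687] yaw deg 131.73021592046445
time_s: 4.2
eef_pos: [0.4684, 0.0269, 0.1976]
tcp_rot: [-0.291, 0.288, 0.647, -0.644]
ft_force: [0.0, -0.4, 0.2]
opening: 0.0852
t 4.2 pos [0.4684 0.0269 0.1976] x [-0.6646  0.7472  0.0062] z [-0.7472 -0.6646 -0.0017] q6 2.388 q [-0.0229  0.2467  1.8575  0.0066  1.0404  2.3884] F [ 0.0116 -0.3612  0.1581] open 0.0852
units [-0.0118 -0.0481 -0.0328] yaw deg 131.6495342349703
```

View pics/w3.png

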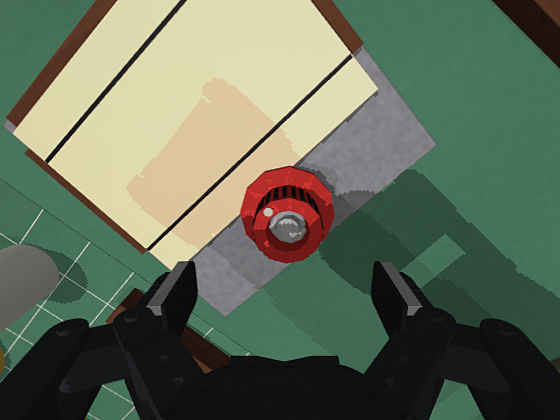

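```bash
python3 - <<'E'
from h import *
T=toolT()
print(onz('wrist',[(288,229)],.077,T),onz('wrist',[(288,230)],.086,T))
L=onz('wrist',[(148,250),(352,57)],.038,T);print(L.mean(0), L)
print(proj('wrist',[(0.4684,0.0269,0.077)],T))
E
```

```text
[[0.4687 0.0255 0.077 ]] [[0.4708 0.0234 0.086 ]]
[0.522 0.021 0.038] [[ 0.5334  0.1301  0.038 ]
 [ 0.5106 -0.0881  0.038 ]]
[[287.0467 230.6888]]
```

```bash
python3 -m pendant '[{"travel":[-0.015,0.8,0.005],"roll":0},{"travel":[0,0.75,0],"roll":0},{"travel":[0,0,0],"roll":0}]'
python3 - <<'E'
from h import *
show();go([0.4687,0.026,0.12])
E
```

```text
time_s: 4.55
eef_pos: [0.4734, 0.0269, 0.1266]
tcp_rot: [-0.287, 0.292, 0.648, -0.642]
ft_force: [0.4, 0.1, 1.0]
opening: 0.0852
t 4.55 pos [0.4734 0.0269 0.1266] x [-0.6647  0.7471 -0.0023] z [-0.7471 -0.6647 -0.0109] q6 2.387 q [-0.0226  0.3701  1.8954  0.0075  0.8665  2.387 ] F [0.3504 0.1202 1.0285] open 0.0852
units [0.0498 0.1304 0.0839] yaw deg 131.65819396782348
```

```bash
python3 -m pendant '[{"travel":[0.05,0.12,0.08],"roll":0},{"travel":[0,0,0],"roll":0},{"travel":[0,0,0],"roll":0}]'
python3 - <<'E'
from h import *
show();go([0.4687,0.026,0.12])
E
```

```text
time_s: 4.85
eef_pos: [0.4711, 0.0263, 0.1259]
tcp_rot: [-0.285, 0.294, 0.649, -0.641]
ft_force: [0.4, 1.4, -0.4]
opening: 0.0851
t 4.85 pos [0.4711 0.0263 0.1259] x [-0.6649  0.7469 -0.0069] z [-0.7467 -0.6649 -0.0158] q6 2.385 q [-0.0241  0.3649  1.9053  0.0077  0.8552  2.3851] F [ 0.4426  1.4174 -0.3942] open 0.0851
units [0.0283 0.1179 0.0406] yaw deg 131.67650572908772
```

```bash
python3 -m pendant '[{"travel":[0.03,0.14,0.05],"roll":0},{"travel":[0,0,0],"roll":0}]'
python3 - <<'E'
from h import *
show();go([0.4687,0.026,0.12]);print(toolT()[:3,1])
E
```

```text
time_s: 5.05
eef_pos: [0.4689, 0.0257, 0.1206]
tcp_rot: [-0.284, 0.295, 0.65, -0.641]
ft_force: [-0.0, -0.4, -0.6]
opening: 0.0854
t 5.05 pos [0.4689 0.0257 0.1206] x [-0.6649  0.7469 -0.0093] z [-0.7467 -0.665  -0.0185] q6 2.384 q [-0.0253  0.3698  1.9151  0.0079  0.8369  2.3836] F [-0.0274 -0.4441 -0.5579] open 0.0854
units [ 0.0067  0.0112 -0.    ] yaw deg 131.67793046821873
[ 0.02    0.0053 -0.9998]
```

```bash
python3 -m pendant '[{"travel":[0,0,0],"roll":0},{"travel":[0,0,0],"roll":0},{"travel":[0,0,0],"roll":0},{"travel":[0,0,0],"roll":0},{"travel":[0,0,0],"roll":0},{"travel":[0,0,0],"roll":0}]' 1
python3 - <<'E'
from h import *
show()
E
```

```text
time_s: 5.65
eef_pos: [0.4685, 0.0251, 0.1216]
tcp_rot: [-0.284, 0.295, 0.649, -0.641]
ft_force: [-0.8, -0.8, 1.4]
opening: 0.0459
t 5.65 pos [0.4685 0.0251 0.1216] x [-0.6652  0.7466 -0.0091] z [-0.7464 -0.6653 -0.0163] q6 2.384 q [-0.0261  0.3676  1.915   0.006   0.8409  2.3836] F [-0.814  -0.8038  1.3805] open 0.0459
```

Gripped at 46 mm, low forces. Unscrewing a few rows, following the pitch.

```bash
python3 -m pendant '[{"travel":[0,-0.0056,0],"roll":-1},{"travel":[0,-0.0056,0],"roll":-1},{"travel":[0,-0.0056,0],"roll":-1},{"travel":[0,-0.0056,0],"roll":-1},{"travel":[0,-0.0056,0],"roll":-1}]'
python3 - <<'E'
from h import *
show();print(manip.state()['torque'])
E
```

```text
time_s: 6.15
eef_pos: [0.4683, 0.0254, 0.1222]
tcp_rot: [-0.145, 0.156, 0.694, -0.688]
ft_force: [-0.1, 0.3, -1.4]
opening: 0.0455
t 6.15 pos [0.4683 0.0254 0.1222] x [-0.9092  0.4162 -0.0138] z [-0.416  -0.9093 -0.0113] q6 1.97 q [-0.0257  0.3665  1.9147  0.0067  0.8432  1.9699] F [-0.0554  0.2693 -1.4436] open 0.0455
[ 0.0323  0.0243 -0.0465]
```

```bash
python3 -m pendant '[{"travel":[0,-0.007,0],"roll":-1},{"travel":[0,-0.007,0],"roll":-1},{"travel":[0,-0.007,0],"roll":-1},{"travel":[0,-0.007,0],"roll":-1},{"travel":[0,-0.007,0],"roll":-1},{"travel":[0,-0.007,0],"roll":-1},{"travel":[0,-0.007,0],"roll":-1},{"travel":[0,-0.007,0],"roll":-1},{"travel":[0,-0.007,0],"roll":-1},{"travel":[0,-0.007,0],"roll":-1}]'
python3 - <<'E'
from h import *
show();print(manip.state()['torque'])
E
```

```text
time_s: 7.15
eef_pos: [0.4679, 0.0266, 0.1246]
tcp_rot: [0.148, -0.137, 0.694, -0.691]
ft_force: [-0.8, 0.9, 2.3]
opening: 0.0456
t 7.15 pos [0.4679 0.0266 0.1246] x [-0.919  -0.3939 -0.016 ] z [ 0.394  -0.9191 -0.0003] q6 1.136 q [-0.024   0.3622  1.9136  0.0092  0.8515  1.1359] F [-0.7982  0.8826  2.2675] open 0.0456
[ 0.0418  0.2999 -0.0629]
```

```bash
python3 -m pendant '[{"travel":[0,-0.008,0],"roll":-1},{"travel":[0,-0.008,0],"roll":-1},{"travel":[0,-0.008,0],"roll":-1},{"travel":[0,-0.008,0],"roll":-1},{"travel":[0,-0.008,0],"roll":-1},{"travel":[0,-0.008,0],"roll":-1},{"travel":[0,-0.008,0],"roll":-1},{"travel":[0,-0.008,0],"roll":-1},{"travel":[0,-0.008,0],"roll":-1},{"travel":[0,-0.008,0],"roll":-1},{"travel":[0,-0.008,0],"roll":-1},{"travel":[0,-0.008,0],"roll":-1}]'
python3 - <<'E'
from h import *
show();print(manip.state()['torque'])
E
```

```text
time_s: 8.35
eef_pos: [0.4675, 0.0276, 0.128]
tcp_rot: [-0.462, 0.452, -0.539, 0.54]
ft_force: [-1.7, 2.1, 0.2]
opening: 0.0458
t 8.35 pos [0.4675 0.0276 0.128 ] x [-0.1642 -0.9864 -0.0104] z [ 0.9864 -0.1643  0.0106] q6 0.135 q [-0.0225  0.356   1.9118  0.0115  0.8618  0.1351] F [-1.6623  2.092   0.1919] open 0.0458
[ 0.189   0.2525 -0.0118]
```

```bash
python3 -m pendant '[{"travel":[0,-0.008,0],"roll":-1},{"travel":[0,-0.008,0],"roll":-1},{"travel":[0,-0.008,0],"roll":-1},{"travel":[0,-0.008,0],"roll":-1},{"travel":[0,-0.008,0],"roll":-1},{"travel":[0,-0.008,0],"roll":-1},{"travel":[0,-0.008,0],"roll":-1},{"travel":[0,-0.008,0],"roll":-1},{"travel":[0,-0.008,0],"roll":-1},{"travel":[0,-0.008,0],"roll":-1},{"travel":[0,-0.008,0],"roll":-1},{"travel":[0,-0.008,0],"roll":-1},{"travel":[0,-0.008,0],"roll":-1},{"travel":[0,-0.008,0],"roll":-1},{"travel":[0,-0.008,0],"roll":-1},{"travel":[0,-0.008,0],"roll":-1}]'
python3 - <<'E'
from h import *
show();print(manip.state()['torque'])
E
```

```text
time_s: 9.95
eef_pos: [0.4644, 0.0276, 0.1324]
tcp_rot: [0.696, -0.69, 0.142, -0.141]
ft_force: [-0.7, -3.6, 1.7]
opening: 0.0455
t 9.95 pos [0.4644 0.0276 0.1324] x [ 0.9201 -0.3916 -0.0033] z [0.3916 0.9201 0.0079] q6 -1.198 q [-0.0227  0.346   1.9124  0.0112  0.8834 -1.1982] F [-0.7066 -3.5592  1.7235] open 0.0455
[-0.5149  0.1859 -0.0729]
```

```bash
python3 -m pendant '[{"travel":[0.008,-0.008,0.002],"roll":-1},{"travel":[0.008,-0.008,0.002],"roll":-1},{"travel":[0.008,-0.008,0.002],"roll":-1},{"travel":[0.008,-0.008,0.002],"roll":-1},{"travel":[0,-0.008,0],"roll":-1},{"travel":[0,-0.008,0],"roll":-1},{"travel":[0,-0.008,0],"roll":-1},{"travel":[0,-0.008,0],"roll":-1},{"travel":[0,-0.008,0],"roll":-1},{"travel":[0,-0.008,0],"roll":-1},{"travel":[0,-0.008,0],"roll":-1},{"travel":[0,-0.008,0],"roll":-1},{"travel":[0,-0.008,0],"roll":-1},{"travel":[0,-0.008,0],"roll":-1}]'
python3 - <<'E'
from h import *
show();print(manip.state()['torque'])
E
```

```text
time_s: 11.35
eef_pos: [0.4643, 0.0246, 0.1368]
tcp_rot: [0.658, -0.654, -0.261, 0.266]
ft_force: [1.1, -2.3, 0.3]
opening: 0.0458
t 11.35 pos [0.4643 0.0246 0.1368] x [ 0.722   0.6919 -0.0037] z [-0.6919  0.722   0.0084] q6 -2.365 q [-0.0271  0.3404  1.9071  0.0042  0.9027 -2.3646] F [ 1.1494 -2.3065  0.3176] open 0.0458
[-0.4528 -0.0339  0.0091]
```

```bash
python3 -m pendant '[{"travel":[0,0,0],"roll":0},{"travel":[0,0,0],"roll":0},{"travel":[0,0,0],"roll":0},{"travel":[0,0,0],"roll":0}]' -1
python3 - <<'E'
from h import *
show();T=toolT();print(T[:3,1],T[:3,3]+T[:3,1]*.054);go([0.4685,0.026,0.137])
E
```

```text
time_s: 11.75
eef_pos: [0.4644, 0.0248, 0.1366]
tcp_rot: [0.659, -0.654, -0.26, 0.264]
ft_force: [0.5, -0.1, 0.1]
opening: 0.0856
t 11.75 pos [0.4644 0.0248 0.1366] x [ 0.7248  0.689  -0.0033] z [-0.6889  0.7248  0.0085] q6 -2.361 q [-0.0269  0.3408  1.9069  0.0047  0.9023 -2.3606] F [ 0.5118 -0.1095  0.0919] open 0.0856
[-0.0083  0.0039 -1.    ] [0.464  0.025  0.0826]
units [ 0.0763 -0.0081 -0.0384] yaw deg 43.548951470377375
```

```bash
python3 -m pendant '[{"travel":[0.08,0,-0.04],"roll":1},{"travel":[0,0,0],"roll":1},{"travel":[0,0,0],"roll":1},{"travel":[0,0,0],"roll":1},{"travel":[0,0,0],"roll":1},{"travel":[0,0,0],"roll":1},{"travel":[0,0,0],"roll":1},{"travel":[0,0,0],"roll":1},{"travel":[0,0,0],"roll":1},{"travel":[0,0,0],"roll":1},{"travel":[0,0,0],"roll":1},{"travel":[0,0,0],"roll":1},{"travel":[0,0,0],"roll":1},{"travel":[0,0,0],"roll":1},{"travel":[0,0,0],"roll":1},{"travel":[0,0,0],"roll":1}]'
python3 - <<'E'
from h import *
show();go([0.4685,0.026,0.137])
cv2.imwrite('pics/w4.png',vision.get_image('wrist'))
E
```

```text
time_s: 13.35
eef_pos: [0.4688, 0.0271, 0.1363]
tcp_rot: [0.678, -0.676, 0.208, -0.201]
ft_force: [1.0, 0.1, -0.1]
opening: 0.0851
t 13.35 pos [0.4688 0.0271 0.1363] x [ 0.8327 -0.5537 -0.0098] z [ 0.5537  0.8327 -0.0007] q6 -1.01 q [-0.022   0.3499  1.8949  0.0059  0.9055 -1.0097] F [ 0.9793  0.1351 -0.1442] open 0.0851
units [ 0.0076 -0.0143 -0.0215] yaw deg -33.61968062913587
```

View pics/w4.png

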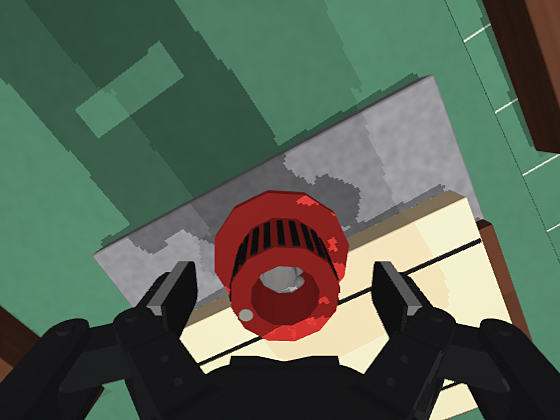

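```bash
python3 -m pendant '[{"travel":[0,0,0],"roll":1},{"travel":[0,0,0],"roll":1},{"travel":[0,0,0],"roll":1},{"travel":[0,0,0],"roll":1},{"travel":[0,0,0],"roll":1},{"travel":[0,0,0],"roll":1},{"travel":[0,0,0],"roll":1},{"travel":[0,0,0],"roll":1},{"travel":[0,0,0],"roll":1},{"travel":[0,0,0],"roll":1},{"travel":[0,0,0],"roll":1},{"travel":[0,0,0],"roll":1},{"travel":[0,0,0],"roll":1},{"travel":[0,0,0],"roll":1},{"travel":[0,0,0],"roll":1},{"travel":[0,0,0],"roll":1},{"travel":[0,0,0],"roll":1},{"travel":[0,0,0],"roll":1}]'
python3 - <<'E'
from h import *
show();go([0.4685,0.026,0.137])
E
```

```text
time_s: 15.2
eef_pos: [0.4687, 0.028, 0.136]
tcp_rot: [0.359, -0.362, 0.611, -0.605]
ft_force: [0.6, 0.6, 0.6]
opening: 0.0855
t 15.2 pos [0.4687 0.028  0.136 ] x [-0.4794 -0.8776 -0.0007] z [ 0.8775 -0.4794 -0.0104] q6 0.475 q [-0.0204  0.3503  1.895   0.0069  0.9052  0.4753] F [0.5627 0.646  0.6402] open 0.0855
units [ 0.0368 -0.0194  0.0159] yaw deg -118.64697058642271
```

```bash
python3 -m pendant '[{"travel":[0.04,0,0.02],"roll":1},{"travel":[0,0,0],"roll":1},{"travel":[0,0,0],"roll":1},{"travel":[0,0,0],"roll":1},{"travel":[0,0,0],"roll":1},{"travel":[0,0,0],"roll":1},{"travel":[0,0,0],"roll":1},{"travel":[0,0,0],"roll":1},{"travel":[0,0,0],"roll":1},{"travel":[0,0,0],"roll":1},{"travel":[0,0,0],"roll":1},{"travel":[0,0,0],"roll":1},{"travel":[0,0,0],"roll":1},{"travel":[0,0,0],"roll":1},{"travel":[0,0,0],"roll":1},{"travel":[0,0,0],"roll":1},{"travel":[0,0,0],"roll":1},{"travel":[0,0,0],"roll":0},{"travel":[0,0,0],"roll":0}]'
python3 - <<'E'
from h import *
show();go([0.4685,0.026,0.137]);print(toolT()[:3,1])
E
```

```text
time_s: 17.1
eef_pos: [0.4685, 0.0266, 0.1358]
tcp_rot: [-0.118, 0.111, 0.699, -0.696]
ft_force: [0.4, -0.3, 0.5]
opening: 0.0856
t 17.1 pos [0.4685 0.0266 0.1358] x [-0.9474  0.3198  0.0105] z [-0.3199 -0.9475 -0.0032] q6 1.868 q [-0.0237  0.3503  1.8957  0.0079  0.9046  1.8677] F [ 0.4467 -0.3198  0.4732] open 0.0856
units [-0.0026 -0.0239  0.0106] yaw deg 161.34580345700957
[-0.0089  0.0064 -0.9999]
```

```bash
python3 -m pendant '[{"travel":[0,-0.02,0],"roll":0},{"travel":[0,0,0],"roll":0},{"travel":[0,0,0],"roll":0},{"travel":[0,0,0],"roll":0},{"travel":[0,0,0],"roll":0},{"travel":[0,-0.008,0],"roll":-1},{"travel":[0,-0.008,0],"roll":-1},{"travel":[0,-0.008,0],"roll":-1},{"travel":[0,-0.008,0],"roll":-1},{"travel":[0,-0.008,0],"roll":-1},{"travel":[0,-0.008,0],"roll":-1},{"travel":[0,-0.008,0],"roll":-1},{"travel":[0,-0.008,0],"roll":-1},{"travel":[0,-0.008,0],"roll":-1},{"travel":[0,-0.008,0],"roll":-1}]' 1
python3 - <<'E'
from h import *
show();print(manip.state()['torque'])
E
```

```text
time_s: 18.6
eef_pos: [0.4679, 0.0268, 0.1404]
tcp_rot: [0.176, -0.182, 0.687, -0.681]
ft_force: [-0.6, 0.6, 0.6]
opening: 0.0457
t 18.6 pos [0.4679 0.0268 0.1404] x [-0.8714 -0.4905  0.0062] z [ 0.4904 -0.8714 -0.0116] q6 1.03 q [-0.0234  0.3416  1.8941  0.0086  0.9172  1.0295] F [-0.6265  0.625   0.5565] open 0.0457
[0.1796 0.0395 0.0124]
```

```bash
python3 -m pendant '[{"travel":[0,-0.008,0],"roll":-1},{"travel":[0,-0.008,0],"roll":-1},{"travel":[0,-0.008,0],"roll":-1},{"travel":[0,-0.008,0],"roll":-1},{"travel":[0,-0.008,0],"roll":-1},{"travel":[0,-0.008,0],"roll":-1},{"travel":[0,-0.008,0],"roll":-1},{"travel":[0,-0.008,0],"roll":-1},{"travel":[0,-0.008,0],"roll":-1},{"travel":[0,-0.008,0],"roll":-1},{"travel":[0,-0.008,0],"roll":-1},{"travel":[0,-0.008,0],"roll":-1},{"travel":[0,-0.008,0],"roll":-1},{"travel":[0,-0.008,0],"roll":-1},{"travel":[0,-0.008,0],"roll":-1},{"travel":[0,-0.008,0],"roll":-1}]'
python3 - <<'E'
from h import *
show();print(manip.state()['torque'])
E
```

```text
time_s: 20.2
eef_pos: [0.4669, 0.0277, 0.1452]
tcp_rot: [-0.564, 0.565, -0.432, 0.419]
ft_force: [-1.7, 1.8, 1.1]
opening: 0.0458
t 20.2 pos [0.4669 0.0277 0.1452] x [ 0.2757 -0.9611 -0.0128] z [ 0.9611  0.2759 -0.0114] q6 -0.308 q [-0.0224  0.3326  1.8925  0.0109  0.9313 -0.3084] F [-1.6621  1.7532  1.1169] open 0.0458
[ 0.1547  0.1929 -0.0478]
```

```bash
python3 -m pendant '[{"travel":[0.004,-0.008,0],"roll":-1},{"travel":[0.004,-0.008,0],"roll":-1},{"travel":[0.004,-0.008,0],"roll":-1},{"travel":[0,-0.008,0],"roll":-1},{"travel":[0,-0.008,0],"roll":-1},{"travel":[0,-0.008,0],"roll":-1},{"travel":[0,-0.008,0],"roll":-1},{"travel":[0,-0.008,0],"roll":-1},{"travel":[0,-0.008,0],"roll":-1},{"travel":[0,-0.008,0],"roll":-1},{"travel":[0,-0.008,0],"roll":-1},{"travel":[0,-0.008,0],"roll":-1},{"travel":[0,-0.008,0],"roll":-1},{"travel":[0,-0.008,0],"roll":-1},{"travel":[0,-0.008,0],"roll":-1},{"travel":[0,-0.008,0],"roll":-1},{"travel":[0,-0.008,0],"roll":-1},{"travel":[0,-0.008,0],"roll":-1}]'
python3 - <<'E'
from h import *
show();print(manip.state()['torque'])
E
```

```text
time_s: 22.0
eef_pos: [0.4649, 0.0244, 0.1505]
tcp_rot: [0.705, -0.701, -0.067, 0.083]
ft_force: [1.6, -3.2, 0.2]
opening: 0.0459
t 22.0 pos [0.4649 0.0244 0.1505] x [ 0.9771  0.2115 -0.0211] z [-0.2114  0.9774  0.0088] q6 -1.814 q [-0.0275  0.322   1.8914  0.0043  0.9508 -1.814 ] F [ 1.5862 -3.1941  0.1668] open 0.0459
[-0.6185 -0.2356 -0.0315]
```

```bash
python3 -m pendant '[{"travel":[0,-0.008,0],"roll":-1},{"travel":[0,-0.008,0],"roll":-1},{"travel":[0,-0.008,0],"roll":-1},{"travel":[0,-0.02,0],"roll":-0.5},{"travel":[0,-0.04,0],"roll":0}]'
python3 - <<'E'
from h import *
show();print(manip.state()['torque'])
E
```

```text
time_s: 22.5
eef_pos: [0.4654, 0.0236, 0.1542]
tcp_rot: [0.687, -0.681, -0.171, 0.185]
ft_force: [0.6, -0.0, -1.7]
opening: 0.0456
t 22.5 pos [0.4654 0.0236 0.1542] x [ 0.8735  0.4865 -0.0172] z [-0.4863  0.8737  0.0129] q6 -2.109 q [-0.0288  0.3161  1.8885  0.0028  0.9583 -2.1092] F [ 0.6237 -0.0204 -1.6895] open 0.0456
[ 0.0158 -0.1937 -0.0311]
```

```bash
python3 -m pendant '[{"travel":[0,-0.06,0],"roll":0},{"travel":[0,-0.06,0],"roll":0},{"travel":[0,-0.1,0],"roll":0}]'
python3 -m pendant '[{"travel":[0,-0.2,0],"roll":0},{"travel":[0,-0.4,0],"roll":0},{"travel":[0,-0.6,0],"roll":0},{"travel":[0,-0.6,0],"roll":0},{"travel":[0,0,0],"roll":0}]'
python3 - <<'E'
from h import *
show();go([0.618,-0.253,0.26])
cv2.imwrite('pics/w5.png',vision.get_image('wrist'))
cv2.imwrite('pics/s5.png',vision.get_image('side'))
E
```

```text
time_s: 22.8
eef_pos: [0.4654, 0.0236, 0.1654]
tcp_rot: [0.688, -0.682, -0.169, 0.184]
ft_force: [0.8, 0.8, -1.6]
opening: 0.0457
time_s: 23.3
eef_pos: [0.4672, 0.0234, 0.2622]
tcp_rot: [0.688, -0.682, -0.169, 0.183]
ft_force: [0.0, 0.4, -1.5]
opening: 0.0453
t 23.3 pos [0.4672 0.0234 0.2622] x [ 0.8757  0.4825 -0.0179] z [-0.4823  0.8759  0.0131] q6 -2.104 q [-0.0292  0.1665  1.7874  0.0023  1.2097 -2.1043] F [ 0.04    0.3867 -1.5065] open 0.0453
units [-0.0242 -0.0388 -6.2967] yaw deg 28.852825085709956
```

View pics/w5.png

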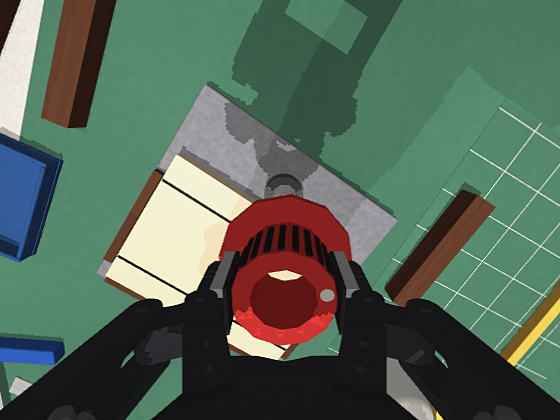

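View pics/s5.png

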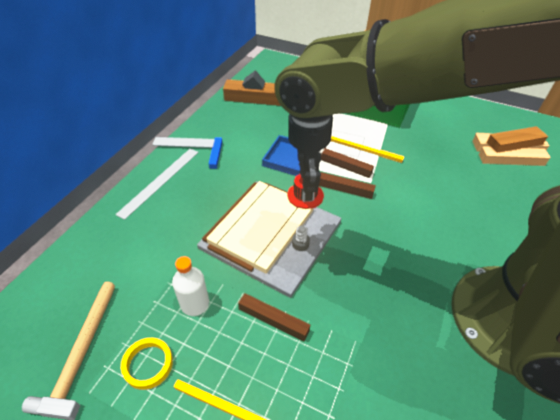

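```bash
python3 -m pendant '[{"travel":[0,0,0],"roll":1},{"travel":[0,0,0],"roll":1},{"travel":[0,0,0],"roll":1},{"travel":[0,0,0],"roll":1},{"travel":[0,0,0],"roll":1},{"travel":[0,0,0],"roll":1}]'
python3 - <<'E'
from h import *
show();go([0.618,-0.253,0.24])
E
```

```text
time_s: 24.0
eef_pos: [0.4635, 0.0234, 0.2517]
tcp_rot: [0.708, -0.706, 0.012, 0.016]
ft_force: [0.6, 0.2, -0.4]
opening: 0.0457
t 24.0 pos [0.4635 0.0234 0.2517] x [ 0.9992  0.0055 -0.0394] z [-0.0054  1.      0.0035] q6 -1.606 q [-0.0293  0.1773  1.8013  0.0023  1.2025 -1.6064] F [ 0.5749  0.2317 -0.3654] open 0.0457
units [ 3.0663  0.0934 -5.5456] yaw deg 0.31753040657378717
```

```bash
python3 -m pendant '[{"travel":[0.44,0,-0.8],"roll":0},{"travel":[0.44,0,-0.8],"roll":0},{"travel":[0.44,0,-0.8],"roll":0},{"travel":[0.44,0,-0.8],"roll":0},{"travel":[0.44,0,-0.8],"roll":0},{"travel":[0.4,0,-0.75],"roll":0},{"travel":[0,0,0],"roll":0},{"travel":[0,0,0],"roll":0}]'
python3 - <<'E'
from h import *
show();go([0.618,-0.253,0.24])
cv2.imwrite('pics/w6.png',vision.get_image('wrist'))
E
```

```text
time_s: 24.8
eef_pos: [0.595, -0.222, 0.2314]
tcp_rot: [0.71, -0.703, 0.019, 0.021]
ft_force: [0.6, 0.1, -2.3]
opening: 0.0458
t 24.8 pos [ 0.595  -0.222   0.2314] x [ 0.9983  0.0034 -0.0573] z [-0.0028  0.9999  0.0098] q6 -1.981 q [-0.411   0.5723  1.3061 -0.0145  1.3197 -1.9809] F [ 0.6325  0.1376 -2.2794] open 0.0458
units [ 0.4477 -0.2038 -0.6193] yaw deg 0.19517227501357745
```

View pics/w6.png

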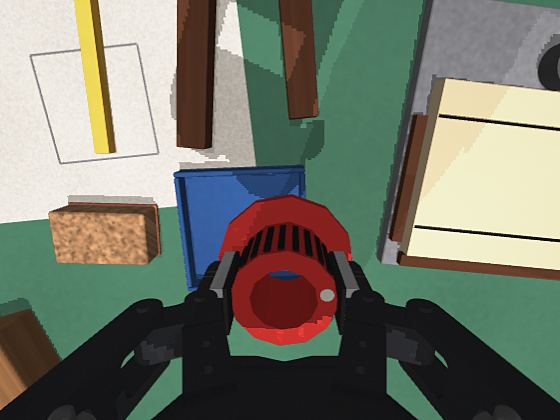

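```bash
python3 - <<'E'
from h import *
T=toolT();P=onz('wrist',[(176,172),(304,167),(192,290)],.025,T);print(P,T[:3,1])
a=P[1]-P[0];print(np.linalg.norm(a),np.degrees(np.arctan2(a[1],a[0])))
u=a/np.linalg.norm(a);v=np.array([-u[1],u[0],0])*-1
c=(P[0]+P[1])/2+.062*v*np.sign(v[0]);print('tray c',c)
w=T[:3,3]+T[:3,1]*.084;print('wheel bottom',w);
E
```

```text
[[ 0.5612 -0.3202  0.025 ]
 [ 0.5562 -0.2014  0.025 ]
 [ 0.6828 -0.314   0.025 ]] [-0.0576  0.0096 -0.9983]
0.11897530711009205 92.39078642869876
tray c [ 0.6207 -0.2582  0.025 ]
wheel bottom [ 0.59   -0.2211  0.1475]
```

```bash
python3 - <<'E'
from h import *
go([0.6255,-0.259,0.16]);go([0.6255,-0.259,0.092])
E
python3 -m pendant '[{"travel":[0.35,0.1,-0.37],"roll":0},{"travel":[0.35,0.3,-0.36],"roll":0},{"travel":[0,0.4,0],"roll":0},{"travel":[0,0.4,0],"roll":0},{"travel":[0,0,0],"roll":0}]'
python3 - <<'E'
from h import *
show();print(toolT()[:3,1]);go([0.6255,-0.259,0.092])
E
```

```text
units [ 0.6926  1.3828 -0.7584] yaw deg 0.2099725119397811
units [ 0.7709  2.7405 -0.7716] yaw deg 0.2099725119397811
time_s: 25.35
eef_pos: [0.6264, -0.2534, 0.1664]
tcp_rot: [0.711, -0.703, 0.018, 0.024]
ft_force: [-0.8, 0.6, -1.1]
opening: 0.0458
t 25.35 pos [ 0.6264 -0.2534  0.1664] x [ 0.9982  0.0085 -0.0599] z [-0.0079  0.9999  0.0111] q6 -2.008 q [-0.4346  0.7284  1.2112 -0.0164  1.2609 -2.0081] F [-0.8492  0.6021 -1.115 ] open 0.0458
[-0.06    0.0107 -0.9981]
units [ 0.0692  1.4847 -0.1284] yaw deg 0.4890527875510303
```

```bash
python3 -m pendant '[{"travel":[0.04,0.5,-0.1],"roll":0},{"travel":[0.03,0.5,-0.03],"roll":0},{"travel":[0,0.3,0],"roll":0},{"travel":[0,0,0],"roll":0}]'
python3 - <<'E'
from h import *
show();print(toolT()[:3,1]);go([0.6255,-0.259,0.092])
E
```

```text
time_s: 25.75
eef_pos: [0.627, -0.2563, 0.1036]
tcp_rot: [0.71, -0.703, 0.016, 0.024]
ft_force: [0.0, 0.3, -1.9]
opening: 0.0453
t 25.75 pos [ 0.627  -0.2563  0.1036] x [ 0.9983  0.0119 -0.0568] z [-0.0113  0.9999  0.0099] q6 -2.013 q [-0.4381  0.8053  1.2366 -0.0173  1.1552 -2.0131] F [ 0.0107  0.3344 -1.9385] open 0.0453
[-0.0569  0.0092 -0.9983]
units [-0.017   0.2333 -0.0555] yaw deg 0.6809933584904211
```

```bash
python3 -m pendant '[{"travel":[0,0.12,-0.03],"roll":0},{"travel":[0,0.1,0],"roll":0},{"travel":[0,0.04,0],"roll":0},{"travel":[0,0,0],"roll":0}]'
python3 - <<'E'
from h import *
show()
E
```

```text
time_s: 26.15
eef_pos: [0.6275, -0.2576, 0.0939]
tcp_rot: [0.709, -0.704, 0.014, 0.023]
ft_force: [1.2, 0.6, -2.0]
opening: 0.0458
t 26.15 pos [ 0.6275 -0.2576  0.0939] x [ 0.9985  0.0126 -0.0524] z [-0.0122  0.9999  0.0078] q6 -2.015 q [-0.4394  0.8182  1.2389 -0.0176  1.1352 -2.0149] F [ 1.1534  0.6302 -1.9699] open 0.0458
```

```bash
python3 -m pendant '[{"travel":[0,0.04,0],"roll":0},{"travel":[0,0,0],"roll":0},{"travel":[0,0,0],"roll":0}]' -0.45
python3 - <<'E'
from h import *
show()
E
python3 -m pendant '[{"travel":[0,-0.2,0],"roll":0},{"travel":[0,-0.4,0],"roll":0},{"travel":[0,-0.6,0],"roll":0},{"travel":[0,-0.6,0],"roll":0},{"travel":[0,-0.6,0],"roll":0},{"travel":[0,-0.4,0],"roll":0},{"travel":[0,0,0],"roll":0}]'
python3 - <<'E'
from h import *
show()
cv2.imwrite('pics/w7.png',vision.get_image('wrist'))
cv2.imwrite('pics/s7.png',vision.get_image('scene'))
E
```

```text
time_s: 26.45
eef_pos: [0.6279, -0.2578, 0.0933]
tcp_rot: [0.709, -0.705, 0.013, 0.022]
ft_force: [-0.3, -0.4, 0.0]
opening: 0.062
t 26.45 pos [ 0.6279 -0.2578  0.0933] x [ 0.9987  0.0125 -0.0503] z [-0.0122  0.9999  0.0067] q6 -2.015 q [-0.4395  0.8191  1.2387 -0.0176  1.1321 -2.0148] F [-0.2688 -0.4092  0.0009] open 0.062
time_s: 27.15
eef_pos: [0.6352, -0.2587, 0.2438]
tcp_rot: [0.709, -0.705, 0.013, 0.021]
ft_force: [0.3, -0.8, 0.3]
opening: 0.062
t 27.15 pos [ 0.6352 -0.2587  0.2438] x [ 0.9988  0.0124 -0.0477] z [-0.0121  0.9999  0.0056] q6 -2.016 q [-0.4362  0.6742  1.1146 -0.0159  1.3982 -2.0162] F [ 0.2806 -0.7898  0.3257] open 0.062
```

View pics/w7.png

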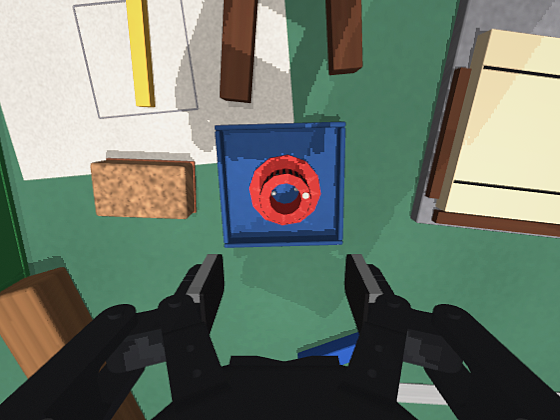

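View pics/s7.png

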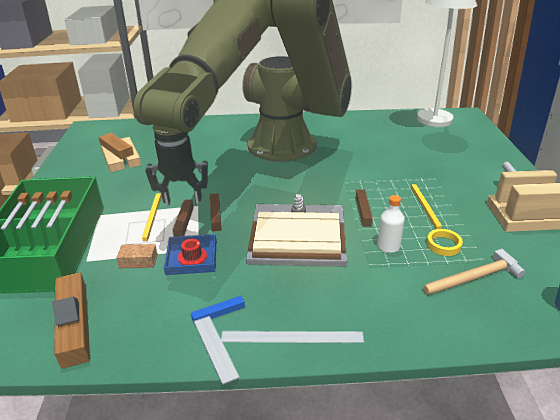

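```bash
python3 -m pendant '[{"travel":[-0.6,0,-0.4],"roll":0},{"travel":[-0.6,0,-0.4],"roll":0},{"travel":[-0.6,0,-0.4],"roll":0},{"travel":[-0.6,0,-0.4],"roll":0},{"travel":[-0.6,0,-0.4],"roll":0},{"travel":[-0.5,0,-0.3],"roll":0},{"travel":[0,0,0],"roll":0},{"travel":[0,0,0],"roll":0}]'
python3 - <<'E'
from h import *
show();print(toolT()[:3,1])
cv2.imwrite('pics/w8.png',vision.get_image('wrist'))
E
```

```text
time_s: 28.05
eef_pos: [0.452, -0.377, 0.2367]
tcp_rot: [0.713, -0.7, 0.019, 0.028]
ft_force: [-0.1, 0.6, 0.3]
opening: 0.062
t 28.05 pos [ 0.452  -0.377   0.2367] x [ 0.9977  0.0145 -0.0663] z [-0.0133  0.9997  0.0188] q6 -2.322 q [-0.748   0.4686  1.4505 -0.0335  1.2837 -2.3222] F [-0.0545  0.6004  0.2783] open 0.062
[-0.0665  0.0179 -0.9976]
```

View pics/w8.png

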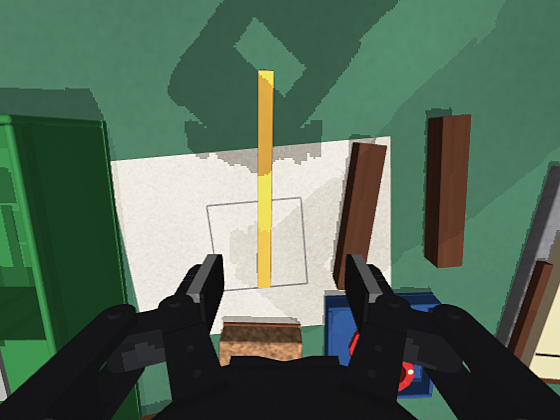

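```bash
python3 - <<'E'
from h import *
T=toolT();P=onz('wrist',[(258,71),(273,71),(271,287),(258,287)],.014,T);print(P)
a=P[0]+P[1]-P[2]-P[3];print('c',P.mean(0),'len',np.linalg.norm(a)/2,'w',np.linalg.norm(P[0]-P[1]),'ang',np.degrees(np.arctan2(-a[1],-a[0])))
P=onz('wrist',[(351,142),(386,146),(344,290),(333,285)],.03,T);print('railA',P)
P=onz('wrist',[(438,116),(470,115),(463,265),(437,267)],.03,T);print('railB',P, P.mean(0))
go([0.437,-0.389,0.15])
E
```

```text
[[ 0.3264 -0.3982  0.014 ]
 [ 0.3262 -0.3845  0.014 ]
 [ 0.5435 -0.3854  0.014 ]
 [ 0.5435 -0.3995  0.014 ]]
c [ 0.4349 -0.3919  0.014 ] len 0.2172258798933386 w 0.013692198768806965 ang -0.28250557740090465
railA [[ 0.3882 -0.3125  0.03  ]
 [ 0.3913 -0.2799  0.03  ]
 [ 0.5378 -0.3097  0.03  ]
 [ 0.5322 -0.3214  0.03  ]]
railB [[ 0.3641 -0.2351  0.03  ]
 [ 0.3627 -0.2059  0.03  ]
 [ 0.5092 -0.1894  0.03  ]
 [ 0.5116 -0.2159  0.03  ]] [ 0.4369 -0.2116  0.03  ]
units [-0.1903  1.7444 -0.2705] yaw deg 0.8527292898724056
```

```bash
python3 - <<'E'
from h import *
go([0.439,-0.392,0.12])
E
python3 -m pendant '[{"travel":[-0.1,0.4,-0.15],"roll":0},{"travel":[-0.1,0.4,-0.15],"roll":0},{"travel":[-0.1,0.4,0],"roll":0},{"travel":[-0.05,0.4,0],"roll":0},{"travel":[0,0.4,0],"roll":0},{"travel":[0,0,0],"roll":0}]' -0.5
python3 - <<'E'
from h import *
show();print(toolT()[:3,1])
go([0.439,-0.392,0.077])
E
```

```text
units [-0.1114  2.3392 -0.3423] yaw deg 0.8527292898724056
time_s: 28.7
eef_pos: [0.4315, -0.3866, 0.1311]
tcp_rot: [0.714, -0.699, 0.017, 0.032]
ft_force: [-0.7, -0.6, 0.3]
opening: 0.064
t 28.7 pos [ 0.4315 -0.3866  0.1311] x [ 0.9974  0.022  -0.0683] z [-0.0206  0.9996  0.0217] q6 -2.356 q [-0.7836  0.5802  1.5527 -0.0389  1.0721 -2.356 ] F [-0.666  -0.5593  0.272 ] open 0.064
[-0.0688  0.0202 -0.9974]
units [ 0.2213  1.0675 -0.1344] yaw deg 1.2642209309371344
```

```bash
python3 -m pendant '[{"travel":[0.12,0.3,-0.08],"roll":0.15},{"travel":[0.1,0.3,-0.05],"roll":0.15},{"travel":[0,0.2,0],"roll":0},{"travel":[0,0.15,0],"roll":0},{"travel":[0,0,0],"roll":0}]'
python3 - <<'E'
from h import *
show();print(toolT()[:3,1])
go([0.439,-0.392,0.077])
cv2.imwrite('pics/w9.png',vision.get_image('wrist'))
E
```

```text
time_s: 29.2
eef_pos: [0.4422, -0.391, 0.082]
tcp_rot: [0.713, -0.7, 0.024, 0.024]
ft_force: [0.6, -0.2, -0.4]
opening: 0.064
t 29.2 pos [ 0.4422 -0.391   0.082 ] x [ 0.9977  0.0005 -0.0679] z [0.0008 0.9998 0.0193] q6 -2.324 q [-0.7762  0.6736  1.534  -0.0403  0.9964 -2.3238] F [ 0.5636 -0.2133 -0.3904] open 0.064
[-0.0679  0.0193 -0.9975]
units [-0.0562  0.1038 -0.0227] yaw deg 0.027857896676947495
```

View pics/w9.png

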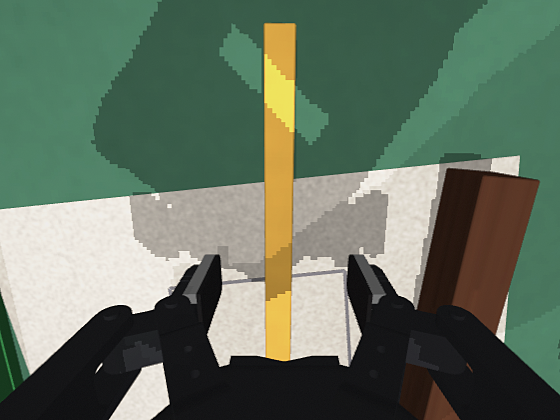

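```bash
python3 -m pendant '[{"travel":[-0.06,0.08,-0.02],"roll":0},{"travel":[0,0.02,0],"roll":0},{"travel":[0,0,0],"roll":0}]'
python3 - <<'E'
from h import *
show()
E
python3 -m pendant '[{"travel":[0,0,0],"roll":0},{"travel":[0,0,0],"roll":0},{"travel":[0,0,0],"roll":0},{"travel":[0,0,0],"roll":0},{"travel":[0,0,0],"roll":0}]' 1
python3 - <<'E'
from h import *
show()
E
```

```text
time_s: 29.55
eef_pos: [0.4389, -0.3926, 0.079]
tcp_rot: [0.713, -0.701, 0.023, 0.023]
ft_force: [0.7, 0.3, 0.8]
opening: 0.0637
t 29.55 pos [ 0.4389 -0.3926  0.079 ] x [ 0.9978  0.0003 -0.0658] z [0.0008 0.9999 0.0172] q6 -2.329 q [-0.7819  0.6749  1.5405 -0.041   0.9854 -2.3288] F [0.6595 0.3326 0.8351] open 0.0637
time_s: 30.05
eef_pos: [0.4392, -0.3929, 0.0802]
tcp_rot: [0.712, -0.701, 0.023, 0.023]
ft_force: [0.0, -0.1, -0.1]
opening: 0.0118
t 30.05 pos [ 0.4392 -0.3929  0.0802] x [ 0.9979  0.0001 -0.0646] z [0.0009 0.9999 0.0159] q6 -2.329 q [-0.7821  0.6733  1.5399 -0.041   0.9859 -2.3288] F [ 0.04   -0.1142 -0.0661] open 0.0118
```

```bash
python3 -m pendant '[{"travel":[0,0,0],"roll":0},{"travel":[0,0,0],"roll":0}]'
python3 - <<'E'
from h import *
show()
cv2.imwrite('pics/w10.png',vision.get_image('wrist'))
E
```

```text
time_s: 30.25
eef_pos: [0.4391, -0.3929, 0.08]
tcp_rot: [0.712, -0.701, 0.023, 0.023]
ft_force: [0.4, 0.1, -0.0]
opening: 0.0117
t 30.25 pos [ 0.4391 -0.3929  0.08  ] x [ 0.9979  0.0001 -0.0647] z [0.001  0.9999 0.0161] q6 -2.329 q [-0.782   0.6735  1.54   -0.041   0.9859 -2.3288] F [ 0.4155  0.057  -0.0332] open 0.0117
```

View pics/w10.png

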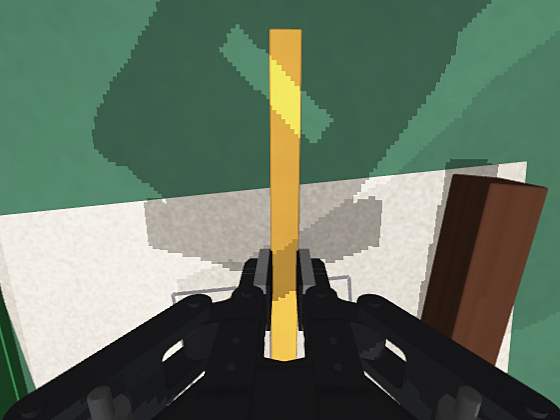

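```bash
python3 -m pendant '[{"travel":[0,-0.2,0],"roll":0},{"travel":[0,-0.4,0],"roll":0},{"travel":[0,-0.6,0],"roll":0},{"travel":[0,-0.6,0],"roll":0},{"travel":[0,-0.5,0],"roll":0},{"travel":[0,0,0],"roll":0}]'
python3 - <<'E'
from h import *
show();print(toolT()[:3,1])
go([0.6215,0.0109,0.2])
cv2.imwrite('pics/w11.png',vision.get_image('wrist'))
E
```

```text
time_s: 30.9
eef_pos: [0.4468, -0.3946, 0.2018]
tcp_rot: [0.713, -0.701, 0.023, 0.023]
ft_force: [-0.6, -0.5, 0.2]
opening: 0.0114
t 30.9 pos [ 0.4468 -0.3946  0.2018] x [ 0.9979  0.0002 -0.065 ] z [0.0009 0.9999 0.0166] q6 -2.332 q [-0.7751  0.5206  1.4593 -0.0358  1.22   -2.3323] F [-0.6296 -0.5442  0.2086] open 0.0114
[-0.065   0.0166 -0.9977]
units [ 3.4905 -0.0558  8.1108] yaw deg 0.012325195341774023
```

View pics/w11.png

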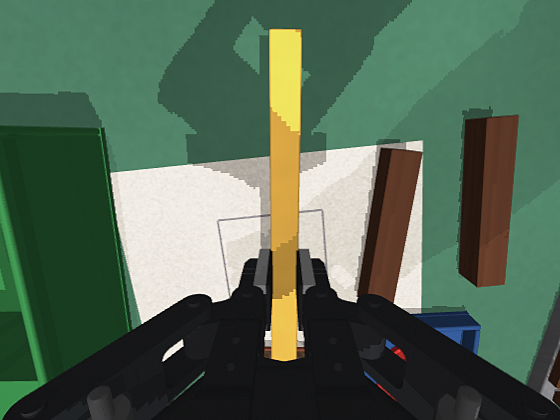

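```bash
python3 -m pendant '[{"travel":[0.3,0,0.7],"roll":0.5},{"travel":[0.3,0,0.7],"roll":0},{"travel":[0.3,0,0.7],"roll":0},{"travel":[0.3,0,0.7],"roll":0},{"travel":[0.3,0,0.7],"roll":0},{"travel":[0.3,0,0.7],"roll":0},{"travel":[0.3,0,0.7],"roll":0},{"travel":[0.3,0,0.7],"roll":0},{"travel":[0.3,0,0.7],"roll":0},{"travel":[0.3,0,0.7],"roll":0},{"travel":[0,0,0],"roll":0}]'
python3 - <<'E'
from h import *
show();print(toolT()[:3,1])
E
python3 -m pendant '[{"travel":[0,0,0],"roll":1},{"travel":[0,0,0],"roll":1},{"travel":[0,0,0],"roll":1},{"travel":[0,0,0],"roll":1},{"travel":[0,0,0],"roll":1},{"travel":[0,0,0],"roll":1},{"travel":[0,0,0],"roll":1},{"travel":[0,0,0],"roll":1},{"travel":[0,0,0],"roll":1},{"travel":[0,0,0],"roll":1},{"travel":[0,0,0],"roll":1},{"travel":[0,0,0],"roll":1},{"travel":[0,0,0],"roll":1},{"travel":[0,0,0],"roll":1},{"travel":[0,0,0],"roll":1},{"travel":[0,0,0],"roll":1},{"travel":[0,0,0],"roll":1},{"travel":[0,0,0],"roll":1}]'
python3 - <<'E'
from h import *
show();print(toolT()[:3,1])
go([0.6215,0.0109,0.2])
E
```

```text
time_s: 32.05
eef_pos: [0.611, -0.036, 0.1854]
tcp_rot: [0.714, -0.699, 0.045, 0.013]
ft_force: [-0.9, -0.0, -0.7]
opening: 0.0118
t 32.05 pos [ 0.611  -0.036   0.1854] x [ 0.9956 -0.0449 -0.082 ] z [0.0467 0.9987 0.0198] q6 -1.653 q [-0.1225  0.5806  1.4079  0.0142  1.2364 -1.6526] F [-0.9201 -0.0161 -0.6553] open 0.0118
[-0.081   0.0235 -0.9964]
time_s: 33.85
eef_pos: [0.6014, -0.0423, 0.1674]
tcp_rot: [0.484, -0.526, 0.528, -0.459]
ft_force: [1.4, 0.5, -0.7]
opening: 0.0115
t 33.85 pos [ 0.6014 -0.0423  0.1674] x [ 0.0205 -0.9994 -0.0288] z [ 0.9935  0.0236 -0.1113] q6 -0.161 q [-0.1341  0.595   1.4326  0.0118  1.2287 -0.1608] F [ 1.4115  0.4757 -0.699 ] open 0.0115
[-0.1119  0.0263 -0.9934]
units [-1.0734 -0.6655  0.3521] yaw deg -88.82483252065299
```

```bash
python3 -m pendant '[{"travel":[0,-0.1,0],"roll":0.75},{"travel":[0,-0.1,0],"roll":0.7},{"travel":[0,0,0],"roll":0}]'
python3 - <<'E'
from h import *
show();print(toolT()[:3,1])
go([0.6297,0.009,0.17])
E
```

```text
time_s: 34.15
eef_pos: [0.6008, -0.0439, 0.1746]
tcp_rot: [0.449, -0.497, 0.559, -0.489]
ft_force: [0.1, -0.1, -0.7]
opening: 0.0117
t 34.15 pos [ 0.6008 -0.0439  0.1746] x [-0.1029 -0.9946 -0.0148] z [ 0.9878 -0.1004 -0.1193] q6 -0.039 q [-0.1369  0.5873  1.4265  0.0112  1.2479 -0.0388] F [ 0.0816 -0.1058 -0.6679] open 0.0117
[-0.1172  0.0269 -0.9927]
units [-1.1112  0.0522  0.4748] yaw deg -95.90813026963531
```

```bash
python3 -m pendant '[{"travel":[-0.3,-0.02,0.12],"roll":0},{"travel":[-0.3,-0.02,0.12],"roll":0},{"travel":[-0.3,-0.02,0.12],"roll":0},{"travel":[-0.25,-0.02,0.12],"roll":0},{"travel":[0,0,0],"roll":0}]'
python3 - <<'E'
from h import *
show();y=toolT()[:3,1];print(y)
P=np.array([0.6215,0.0109,0.0465])-0.073*y;print(P);go(P)
cv2.imwrite('pics/w12.png',vision.get_image('wrist'))
E
```

```text
time_s: 34.65
eef_pos: [0.6326, 0.0157, 0.1746]
tcp_rot: [0.449, -0.499, 0.558, -0.487]
ft_force: [0.2, 0.0, 0.2]
opening: 0.0115
t 34.65 pos [0.6326 0.0157 0.1746] x [-0.098  -0.9951 -0.0156] z [ 0.9879 -0.0954 -0.122 ] q6 0.05 q [-0.0392  0.6503  1.3241  0.0235  1.2884  0.0501] F [0.1629 0.0282 0.2359] open 0.0115
[-0.1199  0.0273 -0.9924]
[0.6303 0.0089 0.1189]
units [0.1578 1.1059 0.1024] yaw deg -95.62614845174069
```

View pics/w12.png

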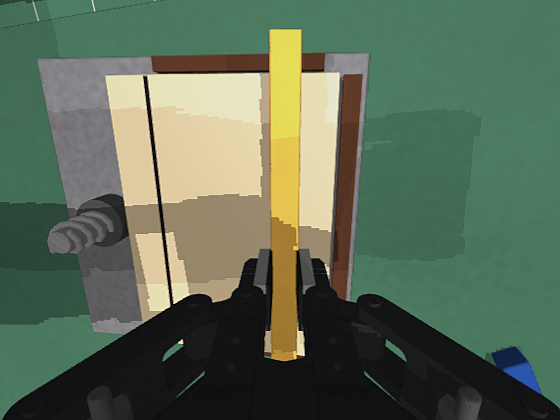

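```bash
python3 - <<'E'
from h import *
print(onz('wrist',[(106,75),(340,73),(146,76),(173,310)],.038))
c=np.array([0.5718,0.0161]);x=np.array([.9945,-.1045]);y=np.array([.1045,.9945])
for a,b in [(-.08,.11),(.08,.11),(-.05,.11)]: print(c+a*x+b*y)
E
```

```text
[[ 0.5046  0.1312  0.038 ]
 [ 0.6617  0.1148  0.038 ]
 [ 0.5335  0.1273  0.038 ]
 [ 0.5146 -0.0554  0.038 ]]
[0.5037 0.1339]
[0.6629 0.1171]
[0.5336 0.1307]
```

```bash
python3 -m pendant '[{"travel":[0.05,0.3,0.04],"roll":0},{"travel":[0.05,0.3,0.04],"roll":0},{"travel":[0.05,0.2,0.02],"roll":0},{"travel":[0,0.1,0],"roll":0},{"travel":[0,0,0],"roll":0}]'
python3 - <<'E'
from h import *
show();y=toolT()[:3,1];print(y)
P=np.array([0.6215,0.0109,0.0465])-0.073*y;print(P);go(P)
E
```

```text
time_s: 35.2
eef_pos: [0.6297, 0.0061, 0.1233]
tcp_rot: [0.448, -0.5, 0.56, -0.487]
ft_force: [-0.4, -0.1, -0.1]
opening: 0.0116
t 35.2 pos [0.6297 0.0061 0.1233] x [-0.0997 -0.9949 -0.015 ] z [ 0.9874 -0.097  -0.1253] q6 0.035 q [-0.0541  0.7084  1.3591  0.0221  1.199   0.0355] F [-0.4109 -0.1141 -0.1028] open 0.0116
[-0.1232  0.0273 -0.992 ]
[0.6305 0.0089 0.1189]
units [-0.0559  0.0863  0.0206] yaw deg -95.7209761396798
```

```bash
python3 -m pendant '[{"travel":[-0.05,0.05,0.02],"roll":0},{"travel":[0,0.04,0],"roll":0},{"travel":[0,0.02,0],"roll":0},{"travel":[0,0,0],"roll":0}]'
python3 - <<'E'
from h import *
show();y=toolT()[:3,1];print(y)
P=np.array([0.6215,0.0109,0.0465])-0.073*y;print(P);go(P)
E
```

```text
time_s: 35.6
eef_pos: [0.6311, 0.0084, 0.1193]
tcp_rot: [0.449, -0.499, 0.559, -0.487]
ft_force: [-1.6, -1.7, 3.4]
opening: 0.0118
t 35.6 pos [0.6311 0.0084 0.1193] x [-0.1001 -0.9949 -0.0153] z [ 0.9877 -0.0975 -0.1223] q6 0.039 q [-0.0505  0.7152  1.3576  0.0229  1.1906  0.0391] F [-1.6414 -1.714   3.3519] open 0.0118
[-0.1202  0.0273 -0.9924]
[0.6303 0.0089 0.1189]
units [-0.0075  0.0102 -0.0161] yaw deg -95.74432728473421
```

Touching down (3 N). Release gently and retreat.

```bash
python3 -m pendant '[{"travel":[0,0,0],"roll":0},{"travel":[0,0,0],"roll":0},{"travel":[0,0,0],"roll":0}]' 0.2
python3 -m pendant '[{"travel":[0,-0.2,0],"roll":0},{"travel":[0,-0.4,0],"roll":0},{"travel":[0,-0.6,0],"roll":0},{"travel":[0,-0.6,0],"roll":0},{"travel":[0,-0.6,0],"roll":0},{"travel":[0,0,0],"roll":0}]'
python3 - <<'E'
from h import *
show();y=toolT()[:3,1];print(y)
cv2.imwrite('pics/w13.png',vision.get_image('wrist'))
E
```

```text
time_s: 35.9
eef_pos: [0.6311, 0.0087, 0.1195]
tcp_rot: [0.449, -0.499, 0.559, -0.488]
ft_force: [-0.5, -0.4, -0.6]
opening: 0.0342
time_s: 36.5
eef_pos: [0.646, 0.0054, 0.2458]
tcp_rot: [0.449, -0.499, 0.559, -0.487]
ft_force: [-0.2, 0.6, -0.8]
opening: 0.0342
t 36.5 pos [0.646  0.0054 0.2458] x [-0.0996 -0.9949 -0.015 ] z [ 0.9877 -0.097  -0.1224] q6 0.041 q [-0.0538  0.6097  1.2156  0.0207  1.4382  0.0411] F [-0.1506  0.6164 -0.8135] open 0.0342
[-0.1203  0.027  -0.9924]
```

View pics/w13.png

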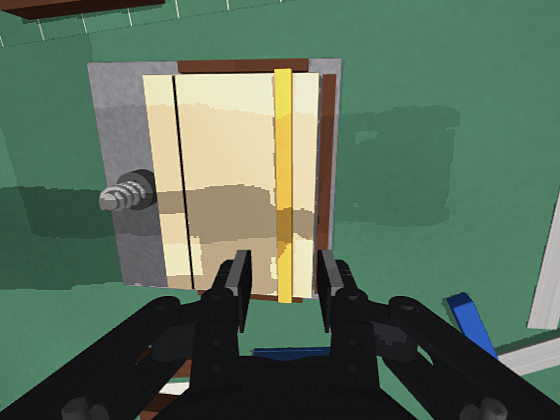

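```bash
cat >> h.py <<'E'
PC=np.array([0.5718,0.0161]);PX=np.array([.9945,-.1045]);PY=np.array([.1045,.9945])
def pf(P): P=np.asarray(P)[:,:2]-PC; return np.c_[P@PX,P@PY]
E
python3 - <<'E'
from h import *
print('stick ends in panel frame',pf(onz('wrist',[(275,69),(291,69),(279,302),(293,302)],.052)))
print('line/panel',pf(onz('wrist',[(174,76),(193,289),(142,75),(319,73),(313,298)],.038)))
E
```

```text
stick ends in panel frame [[ 0.0434  0.1095]
 [ 0.0564  0.1094]
 [ 0.0473 -0.107 ]
 [ 0.0615 -0.1057]]
line/panel [[-0.0497  0.1067]
 [-0.05   -0.1091]
 [-0.08    0.1078]
 [ 0.0785  0.108 ]
 [ 0.0811 -0.1085]]
```

```bash
python3 - <<'E'
from h import *
go([0.44,0.05,0.26])
E
python3 -m pendant '[{"travel":[-0.05,0.02,-0.8],"roll":0},{"travel":[-0.05,0.02,-0.8],"roll":0},{"travel":[-0.05,0.02,-0.8],"roll":0},{"travel":[-0.05,0.02,-0.8],"roll":0},{"travel":[-0.05,0.02,-0.8],"roll":0},{"travel":[0,0,0],"roll":0}]'
python3 - <<'E'
from h import *
show();y=toolT()[:3,1];print(y)
E
python3 -m pendant '[{"travel":[0,0,0],"roll":-1},{"travel":[0,0,0],"roll":-1},{"travel":[0,0,0],"roll":-1},{"travel":[0,0,0],"roll":-1},{"travel":[0,0,0],"roll":-1},{"travel":[0,0,0],"roll":-1},{"travel":[0,0,0],"roll":-1},{"travel":[0,0,0],"roll":-1},{"travel":[0,0,0],"roll":-1},{"travel":[0,0,0],"roll":-1}]'
python3 - <<'E'
from h import *
show();y=toolT()[:3,1];print(y)
E
```

```text
units [-0.4815  0.2029 -4.1835] yaw deg -95.72012766201803
time_s: 37.15
eef_pos: [0.4388, 0.0384, 0.258]
tcp_rot: [0.445, -0.502, 0.562, -0.484]
ft_force: [0.4, 0.2, -0.0]
opening: 0.034
t 37.15 pos [0.4388 0.0384 0.258 ] x [-0.1003 -0.9949 -0.0141] z [ 0.9859 -0.0975 -0.1362] q6 0.084 q [-0.0064  0.1546  1.8158  0.0276  1.306   0.0841] F [ 0.3506  0.2189 -0.0199] open 0.034
[-0.1341  0.0275 -0.9906]
time_s: 38.15
eef_pos: [0.4386, 0.0381, 0.2535]
tcp_rot: [-0.632, 0.656, -0.337, 0.237]
ft_force: [-0.8, 0.5, -0.9]
opening: 0.0343
t 38.15 pos [0.4386 0.0381 0.2535] x [ 0.6597 -0.7426 -0.1151] z [ 0.738   0.6691 -0.0874] q6 -0.747 q [-0.0068  0.1627  1.8182  0.0273  1.3034 -0.7474] F [-0.8266  0.5406 -0.9105] open 0.0343
[-0.1419  0.0273 -0.9895]
```

```bash
cat > st.py <<'E'
from h import *
s=manip.state();T=toolT();print('t %.2f'%s['time_s'],s['eef_pos'],'y',T[:3,1],'yaw',round(np.degrees(yaw()),2),'q',s['q'],'F',s['ft_force'],'o',round(s['opening'],4))
E
python3 -m pendant '[{"travel":[0,0,0],"roll":0},{"travel":[0,0,0],"roll":0},{"travel":[0,0,0],"roll":0},{"travel":[0,0,0],"roll":0},{"travel":[0,0,0],"roll":0}]' >/dev/null;python3 st.py
python3 -m pendant '[{"travel":[0,0.2,0],"roll":0},{"travel":[0,0.2,0],"roll":0},{"travel":[0,0.2,0],"roll":0},{"travel":[0,0.2,0],"roll":0},{"travel":[0,0.2,0],"roll":0}]'>/dev/null; python3 st.py
python3 -m pendant '[{"travel":[0,-0.2,0],"roll":0},{"travel":[0,-0.2,0],"roll":0},{"travel":[0,-0.2,0],"roll":0},{"travel":[0,-0.2,0],"roll":0},{"travel":[0,-0.2,0],"roll":0}]'>/dev/null; python3 st.py
```

```text
t 38.65 [0.4389 0.038  0.2522] y [-0.1442  0.0273 -0.9892] yaw -48.69 q [-0.0072  0.1658  1.8181  0.0272  1.3028 -0.7426] F [ 1.4965 -1.4631  0.4178] o 0.0341
t 39.15 [0.431  0.0395 0.1989] y [-0.1435  0.0273 -0.9893] yaw -48.74 q [-0.004   0.2215  1.891   0.0289  1.1734 -0.7425] F [ 0.0085 -0.5266  0.3544] o 0.0345
t 39.65 [0.4384 0.038  0.2514] y [-0.1454  0.0272 -0.989 ] yaw -48.75 q [-0.007   0.1662  1.8195  0.0272  1.3021 -0.7415] F [ 0.687  -0.3658 -0.3633] o 0.0344
```

```bash
python3 - <<'E'
from h import *
go([0.42,0.31,0.25])
E
```

```text
units [-4.2997  0.2298  3.3444] yaw deg -48.74959895373046
```

```bash
python3 -m pendant '[{"travel":[-0.6,0,0.45],"roll":0},{"travel":[-0.6,0,0.45],"roll":0},{"travel":[-0.6,0,0.45],"roll":0},{"travel":[-0.6,0,0.45],"roll":0},{"travel":[-0.6,0,0.45],"roll":0},{"travel":[-0.6,0,0.45],"roll":0},{"travel":[-0.4,0,0.4],"roll":0},{"travel":[0,0,0],"roll":0}]' -0.45 >/dev/null;python3 st.py
python3 -m pendant '[{"travel":[0,0.4,0],"roll":0},{"travel":[0,0.5,0],"roll":0},{"travel":[0,0.5,0],"roll":0},{"travel":[0,0.5,0],"roll":0},{"travel":[0,0.4,0],"roll":0}]'>/dev/null; python3 st.py
python3 -m pendant '[{"travel":[0,0,0],"roll":0},{"travel":[0,0,0],"roll":0},{"travel":[0,0,0],"roll":0},{"travel":[0,0,0],"roll":0},{"travel":[0,0,0],"roll":0}]'>/dev/null; python3 st.py
```

```text
t 40.45 [0.4238 0.3    0.2714] y [-0.1338  0.0312 -0.9905] yaw -48.86 q [ 0.5145  0.2975  1.6059  0.0956  1.3409 -0.2346] F [-0.2378 -0.      0.0429] o 0.0619
t 40.95 [0.4103 0.3035 0.1604] y [-0.1252  0.0355 -0.9915] yaw -48.74 q [ 0.5332  0.4134  1.7347  0.1067  1.0862 -0.2449] F [0.6922 0.9678 0.3775] o 0.062
t 41.45 [0.4115 0.3025 0.1633] y [-0.1238  0.0364 -0.9916] yaw -48.79 q [ 0.5304  0.4092  1.7325  0.1062  1.0911 -0.246 ] F [-1.1145  0.5869  0.3649] o 0.0619
```

```bash
python3 -m pendant '[{"travel":[0,0.4,0],"roll":-1},{"travel":[0,0.4,0],"roll":-1},{"travel":[0,0.3,0],"roll":-1},{"travel":[0,0.1,0],"roll":-1},{"travel":[0,0.03,0],"roll":-1},{"travel":[0,0.03,0],"roll":-1},{"travel":[0,0.03,0],"roll":-1},{"travel":[0,0.03,0],"roll":-1},{"travel":[0,0.03,0],"roll":-1},{"travel":[0,0.03,0],"roll":-1}]'>/dev/null; python3 st.py
python3 -m pendant '[{"travel":[0,0,0],"roll":0},{"travel":[0,0,0],"roll":0},{"travel":[0,0,0],"roll":0},{"travel":[0,0,0],"roll":0},{"travel":[0,0,0],"roll":0}]'>/dev/null; python3 st.py
```

```text
t 42.45 [0.4054 0.3064 0.0979] y [-0.1157  0.0412 -0.9924] yaw -0.8 q [ 0.5428  0.5081  1.7737  0.1179  0.9413 -1.0851] F [ 0.5143 -0.1272 -0.1106] o 0.0619
t 42.95 [0.4059 0.3067 0.0991] y [-0.1141  0.0422 -0.9926] yaw -1.06 q [ 0.5428  0.5065  1.7725  0.1178  0.9422 -1.0803] F [ 0.4305 -0.3314 -0.3946] o 0.0616
```

```bash
python3 -m pendant '[{"travel":[0,-0.6,0.4],"roll":0},{"travel":[0,-0.6,0.6],"roll":0},{"travel":[0,-0.6,0.6],"roll":0},{"travel":[0,-0.3,0],"roll":0},{"travel":[0,0,0],"roll":0}]'>/dev/null; python3 st.py
python3 - <<'E'
from h import *
cv2.imwrite('pics/w14.png',vision.get_image('wrist'))
E
```

```text
t 43.45 [0.4198 0.3845 0.2098] y [-0.1163  0.0411 -0.9924] yaw -1.3 q [ 0.646   0.4572  1.5371  0.1098  1.2179 -0.9416] F [ 0.0875 -0.7358 -0.3526] o 0.0623
```

View pics/w14.png

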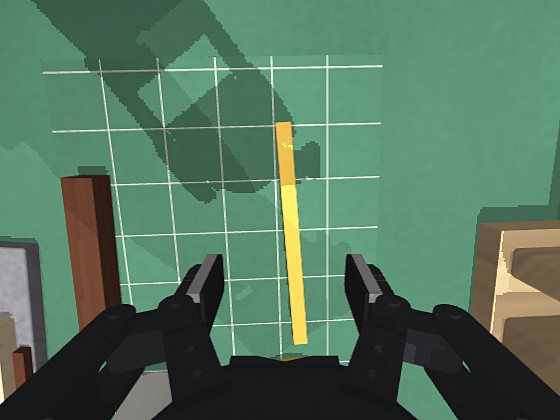

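```bash
python3 - <<'E'
from h import *
P=onz('wrist',[(277,123),(290,123),(307,343),(294,344)],.014);print(P)
a=P[2]+P[3]-P[0]-P[1];c=P.mean(0);print('c',c,'len',np.linalg.norm(a)/2,'ang',np.degrees(np.arctan2(a[1],a[0])))
y=toolT()[:3,1]
for off in (.04,-.04):
    u=a/np.linalg.norm(a);g=c+off*u;g[2]=0.006;print(off,'TCP',g-0.073*y);go(g-0.073*y)
E
```

```text
[[0.3299 0.388  0.014 ]
 [0.3302 0.3993 0.014 ]
 [0.5457 0.4117 0.014 ]
 [0.5461 0.3985 0.014 ]]
c [0.438  0.3994 0.014 ] len 0.21620624317425904 ang 3.0287995915065804
0.04 TCP [0.4865 0.3985 0.0784]
units [1.631  2.4404 0.2228] yaw deg -1.311643385875296
-0.04 TCP [0.4066 0.3943 0.0784]
units [0.0468 2.6245 0.0947] yaw deg -1.311643385875296
```

```bash
python3 -m pendant '[{"travel":[0,0.5,0.05],"roll":-0.4},{"travel":[0,0.5,0.05],"roll":-0.5},{"travel":[0,0.5,0],"roll":0},{"travel":[0,0.4,0],"roll":0},{"travel":[0,0.2,0],"roll":0},{"travel":[0,0,0],"roll":0}]'>/dev/null; python3 st.py
python3 - <<'E'
from h import *
y=toolT()[:3,1];c=np.array([.438,.3994,0]);u=np.array([.9986,.0528,0]);g=c-.04*u;g[2]=.006;print(g-.073*y);go(g-.073*y)
E
```

```text
t 44.10 [0.4048 0.3899 0.095 ] y [-0.123   0.0358 -0.9918] yaw 2.74 q [ 0.6693  0.6055  1.6178  0.1247  0.9966 -1.0186] F [-0.5023 -0.382  -0.2406] o 0.0621
[0.407  0.3947 0.0784]
units [0.0883 0.3269 0.0798] yaw deg 2.7393440195047427
```

```bash
python3 -m pendant '[{"travel":[0.08,0.15,0.08],"roll":0},{"travel":[0,0.12,0],"roll":0},{"travel":[0,0.05,0],"roll":0},{"travel":[0,0,0],"roll":0}]'>/dev/null; python3 st.py
python3 - <<'E'
from h import *
y=toolT()[:3,1];c=np.array([.438,.3994,0]);u=np.array([.9986,.0528,0]);g=c-.04*u;g[2]=.006;go(g-.073*y)
cv2.imwrite('pics/w15.png',vision.get_image('wrist'))
E
```

```text
t 44.50 [0.4077 0.3951 0.0789] y [-0.1214  0.0372 -0.9919] yaw 2.7 q [ 0.6733  0.6408  1.6049  0.1272  0.9718 -1.0177] F [ 0.3784 -0.6111  0.7783] o 0.0616
units [-0.0147  0.0116 -0.0103] yaw deg 2.69516000409711
```

View pics/w15.png

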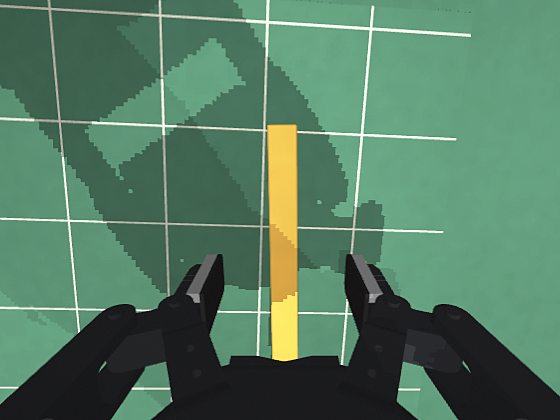

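Aligned; close and lift.

```bash
python3 -m pendant '[{"travel":[0,0.01,0],"roll":0},{"travel":[0,0,0],"roll":0},{"travel":[0,0,0],"roll":0},{"travel":[0,0,0],"roll":0},{"travel":[0,0,0],"roll":0},{"travel":[0,0,0],"roll":0},{"travel":[0,0,0],"roll":0}]' 1 >/dev/null; python3 st.py
python3 -m pendant '[{"travel":[0,-0.2,0],"roll":0},{"travel":[0,-0.4,0],"roll":0},{"travel":[0,-0.6,0],"roll":0},{"travel":[0,-0.6,0],"roll":0},{"travel":[0,-0.5,0],"roll":0},{"travel":[0,0,0],"roll":0}]' >/dev/null; python3 st.py
python3 - <<'E'
from h import *
cv2.imwrite('pics/w16.png',vision.get_image('wrist'))
go([0.47,0.03,0.22])
E
```

```text
t 45.25 [0.4081 0.3954 0.08  ] y [-0.1194  0.0388 -0.9921] yaw 2.7 q [ 0.6733  0.639   1.6045  0.1272  0.9714 -1.0178] F [ 0.4094 -0.1931 -1.0602] o 0.0112
t 45.85 [0.4224 0.3904 0.2011] y [-0.1197  0.0381 -0.9921] yaw 2.7 q [ 0.6516  0.481   1.5239  0.1101  1.2113 -1.0064] F [ 0.7696 -0.6667 -0.4259] o 0.0119
units [ 0.5691 -0.7918 -7.2141] yaw deg 2.693586602013237
```

View pics/w16.png

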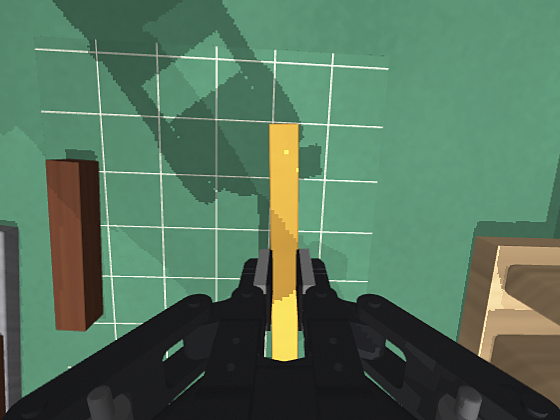

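```bash
python3 -m pendant '[{"travel":[0,-0.02,0],"roll":1},{"travel":[0,-0.02,0],"roll":1},{"travel":[0,-0.02,0],"roll":1},{"travel":[0,-0.02,0],"roll":1},{"travel":[0,-0.02,0],"roll":1},{"travel":[0,-0.02,0],"roll":1},{"travel":[0,-0.02,0],"roll":1},{"travel":[0,-0.02,0],"roll":1},{"travel":[0,-0.02,0],"roll":1},{"travel":[0,-0.02,0],"roll":1},{"travel":[0,-0.02,0],"roll":1},{"travel":[0,-0.02,0],"roll":1},{"travel":[0,-0.02,0],"roll":1},{"travel":[0,-0.02,0],"roll":1},{"travel":[0,-0.02,0],"roll":1},{"travel":[0,-0.02,0],"roll":1},{"travel":[0,-0.02,0],"roll":1},{"travel":[0,-0.02,0],"roll":1},{"travel":[0,-0.02,0],"roll":1},{"travel":[0,-0.02,0],"roll":1}]' >/dev/null; python3 st.py
python3 - <<'E'
from h import *
y=toolT()[:3,1];print(np.array([.5263,.0611,.12])-.073*y);go(np.array([.5263,.0611,.12])-.073*y)
E
```

```text
t 47.90 [0.4173 0.3854 0.2003] y [-0.1482  0.0158 -0.9888] yaw -92.93 q [0.6501 0.4806 1.528  0.1082 1.2439 0.6602] F [ 0.7883  0.4029 -0.0539] o 0.0121
[0.5371 0.0599 0.1922]
units [ 6.3781 -0.2976  2.7129] yaw deg -92.9348717490153
```

```bash
python3 -m pendant '[{"travel":[0.7,-0.02,0.3],"roll":0},{"travel":[0.7,-0.02,0.3],"roll":0},{"travel":[0.7,-0.02,0.3],"roll":0},{"travel":[0.7,-0.02,0.3],"roll":0},{"travel":[0.7,-0.02,0.3],"roll":0},{"travel":[0.7,-0.02,0.3],"roll":0},{"travel":[0.7,-0.02,0.3],"roll":0},{"travel":[0.6,-0.02,0.25],"roll":0.3},{"travel":[0.3,-0.02,0.1],"roll":0.3},{"travel":[0,0,0],"roll":0}]' >/dev/null; python3 st.py
python3 - <<'E'
from h import *
y=toolT()[:3,1];go(np.array([.5263,.0611,.12])-.073*y)
cv2.imwrite('pics/w17.png',vision.get_image('wrist'))
E
```

```text
t 48.90 [0.5227 0.0775 0.1793] y [-0.1626  0.0115 -0.9866] yaw -95.77 q [0.0703 0.449  1.6319 0.0244 1.223  0.1612] F [-0.2976  0.1753 -1.8023] o 0.0119
units [ 0.3128 -0.3053  0.2959] yaw deg -95.76684911352139
```

View pics/w17.png

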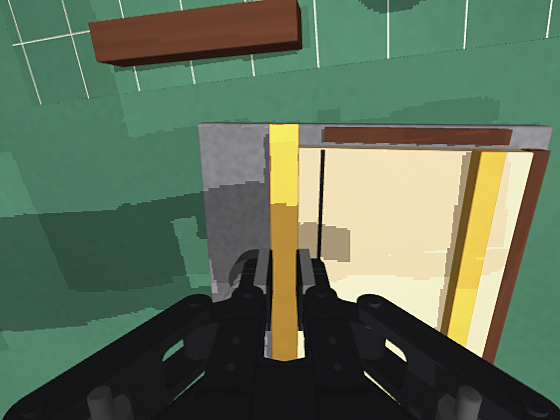

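```bash
python3 -m pendant '[{"travel":[0.15,-0.05,0.15],"roll":0},{"travel":[0.1,0,0.1],"roll":0},{"travel":[0,0,0],"roll":0}]' >/dev/null; python3 st.py
python3 - <<'E'
from h import *
y=toolT()[:3,1];go(np.array([.5263,.0611,.07])-.073*y)
E
```

```text
t 49.25 [0.5341 0.0656 0.179 ] y [-0.1643  0.0113 -0.9863] yaw -95.48 q [0.0481 0.4694 1.602  0.0203 1.2347 0.1358] F [-1.5256  0.2188  0.1426] o 0.0119
units [0.0955 0.716  0.2136] yaw deg -95.48253935095286
```

```bash
python3 -m pendant '[{"travel":[0.05,0.25,0.1],"roll":0.05},{"travel":[0.05,0.25,0.1],"roll":0},{"travel":[0,0.15,0],"roll":0},{"travel":[0,0,0],"roll":0}]' >/dev/null; python3 st.py
python3 - <<'E'
from h import *
y=toolT()[:3,1];go(np.array([.5263,.0611,.07])-.073*y);go(np.array([.5263,.0611,.046])-.073*y)
cv2.imwrite('pics/w18.png',vision.get_image('wrist'))
cv2.imwrite('pics/sd18.png',cv2.resize(vision.get_image('side')[140:300,160:380],None,fx=3.6,fy=3.6,interpolation=cv2.INTER_CUBIC))
E
```

```text
t 49.65 [0.5379 0.0606 0.1414] y [-0.1658  0.0111 -0.9861] yaw -95.63 q [0.039  0.5287 1.6132 0.0191 1.1658 0.1287] F [-0.8906 -0.4261  0.3474] o 0.0123
units [ 0.0058 -0.014   0.0079] yaw deg -95.63189164330892
units [0.0033 0.4593 0.0877] yaw deg -95.63189164330892
```

View pics/sd18.png

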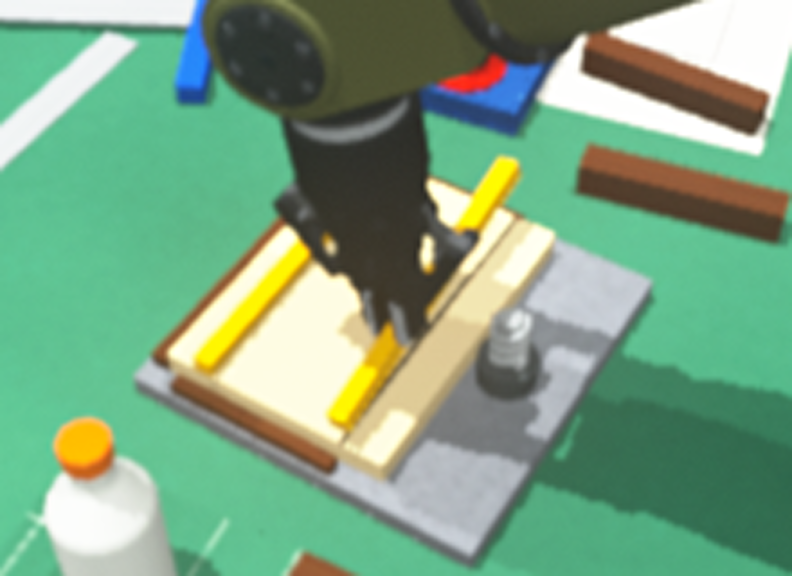

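View pics/w18.png

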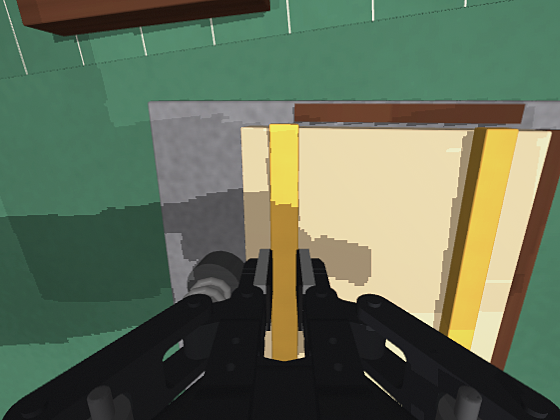

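```bash
python3 -m pendant '[{"travel":[0,0.15,0.03],"roll":0},{"travel":[0,0.1,0.03],"roll":0},{"travel":[0,0.05,0.02],"roll":0},{"travel":[0,0,0],"roll":0}]' >/dev/null; python3 st.py
python3 - <<'E'
from h import *
y=toolT()[:3,1];go(np.array([.5263,.0611,.046])-.073*y)
E
```

```text
t 50.15 [0.5403 0.0606 0.1267] y [-0.1624  0.0112 -0.9867] yaw -95.61 q [0.0388 0.5536 1.6143 0.0193 1.1365 0.1277] F [ 0.4529 -0.0664 -0.5686] o 0.0115
units [ 0.0104  0.1788 -0.0126] yaw deg -95.61345095883465
```

```bash
python3 -m pendant '[{"travel":[0,0.06,-0.01],"roll":0},{"travel":[0,0.06,0],"roll":0},{"travel":[0,0.04,0],"roll":0}]' >/dev/null; python3 st.py
python3 -m pendant '[{"travel":[0,0.06,0],"roll":0},{"travel":[0,0.04,0],"roll":0}]' >/dev/null; python3 st.py
python3 - <<'E'
from h import *
y=toolT()[:3,1];go(np.array([.5263,.0611,.046])-.073*y)
E
```

```text
t 50.45 [0.5394 0.0608 0.1201] y [-0.1586  0.0118 -0.9873] yaw -95.64 q [0.039  0.5609 1.6212 0.02   1.1183 0.1276] F [ 0.5463 -0.2658  5.6783] o 0.0116
t 50.65 [0.5396 0.0608 0.1175] y [-0.1553  0.0122 -0.9878] yaw -95.66 q [0.039  0.5639 1.6234 0.0204 1.1097 0.1275] F [-11.4398  -3.2418  33.004 ] o 0.0118
units [ 0.0162 -0.0061 -0.0387] yaw deg -95.65768479210779
```

```bash
python3 -m pendant '[{"travel":[0,-0.03,0],"roll":0}]' >/dev/null; python3 st.py
python3 - <<'E'
from h import *
cv2.imwrite('pics/sd19.png',cv2.resize(vision.get_image('side')[140:300,160:380],None,fx=3.6,fy=3.6,interpolation=cv2.INTER_CUBIC))
E
```

```text
t 50.75 [0.54   0.0609 0.1196] y [-0.1543  0.0125 -0.9879] yaw -95.66 q [0.039  0.561  1.622  0.0206 1.113  0.1275] F [0.0292 0.0933 1.0049] o 0.012
```

View pics/sd19.png

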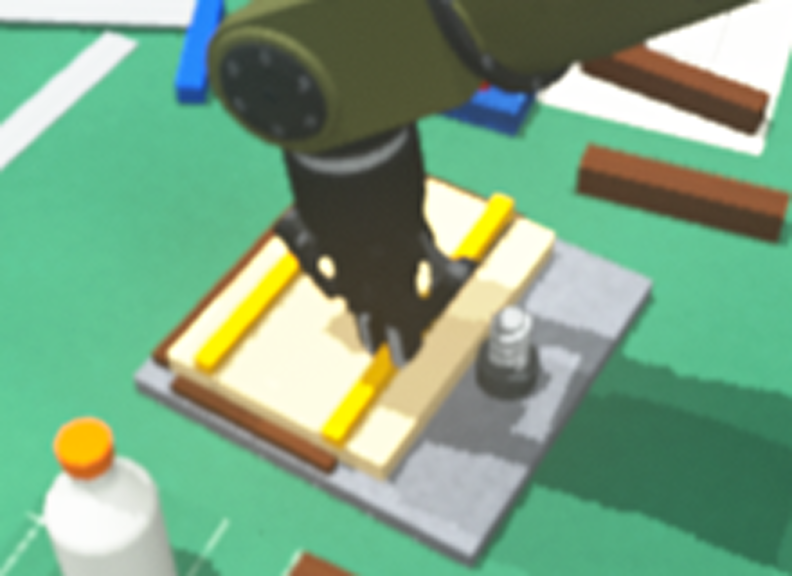

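Stick lies nearly flat on the line. Release and rise.

```bash
python3 -m pendant '[{"travel":[0,0,0],"roll":0},{"travel":[0,0,0],"roll":0},{"travel":[0,0,0],"roll":0}]' 0.3 >/dev/null; python3 st.py
python3 -m pendant '[{"travel":[0,-0.2,0],"roll":0},{"travel":[0,-0.4,0],"roll":0},{"travel":[0,-0.6,0],"roll":0},{"travel":[0,-0.6,0],"roll":0},{"travel":[0,-0.6,0],"roll":0},{"travel":[0,-0.3,0],"roll":0},{"travel":[0,0,0],"roll":0}]' >/dev/null; python3 st.py
python3 - <<'E'
from h import *
cv2.imwrite('pics/w20.png',vision.get_image('wrist'))
E
```

```text
t 51.10 [0.5398 0.0609 0.1193] y [-0.1547  0.0122 -0.9879] yaw -95.65 q [0.0391 0.5613 1.6225 0.0203 1.1125 0.1276] F [ 0.6933 -0.5763 -0.8203] o 0.03
t 51.80 [0.5613 0.0591 0.2604] y [-0.156   0.0119 -0.9877] yaw -95.65 q [0.0347 0.429  1.4541 0.0175 1.4146 0.1295] F [ 0.2094 -0.6421 -0.308 ] o 0.0298
```

View pics/w20.png

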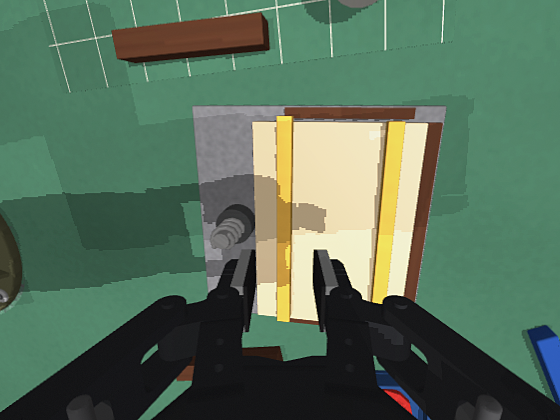

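```bash
python3 - <<'E'
from h import *
print('stick ends in panel frame\n',pf(onz('wrist',[(277,116),(292,116),(278,320),(290,320),(390,122),(405,122)],.052)))
print('panel\n',pf(onz('wrist',[(253,122),(429,124),(258,316)],.038)))
print('railC',onz('wrist',[(112,30),(262,12),(269,44),(118,60)],.03))
E
```

```text
stick ends in panel frame
 [[-0.0536  0.1138]
 [-0.0401  0.1139]
 [-0.0527 -0.1033]
 [-0.0392 -0.1015]
 [ 0.0436  0.1098]
 [ 0.0557  0.11  ]]
panel
 [[-0.0794  0.1078]
 [ 0.079   0.1081]
 [-0.0791 -0.1121]]
railC [[0.3739 0.2293 0.03  ]
 [0.5222 0.2233 0.03  ]
 [0.5256 0.1974 0.03  ]
 [0.3729 0.2029 0.03  ]]
```

```bash
python3 -m pendant '[{"travel":[-0.6,0.05,-0.45],"roll":0},{"travel":[-0.6,0.05,-0.45],"roll":0},{"travel":[-0.6,0.05,-0.45],"roll":0},{"travel":[-0.6,0.05,-0.45],"roll":0},{"travel":[-0.4,0.1,-0.3],"roll":0},{"travel":[0,0.2,0],"roll":-1},{"travel":[0,0.2,0],"roll":-1},{"travel":[0,0.2,0],"roll":-1},{"travel":[0,0.2,0],"roll":-1},{"travel":[0,0.2,0],"roll":-1},{"travel":[0,0.1,0],"roll":-1},{"travel":[0,0,0],"roll":-1},{"travel":[0,0,0],"roll":-1},{"travel":[0,0,0],"roll":-1},{"travel":[0,0,0],"roll":-1},{"travel":[0,0,0],"roll":-1},{"travel":[0,0,0],"roll":-1},{"travel":[0,0,0],"roll":-1},{"travel":[0,0,0],"roll":-1},{"travel":[0,0,0],"roll":-1}]' -0.4 >/dev/null; python3 st.py
```

```text
t 53.85 [0.4445 0.2118 0.1811] y [-0.1924 -0.0006 -0.9813] yaw -24.64 q [ 0.3475  0.382   1.7277  0.0693  1.2153 -0.8305] F [0.718  0.8975 0.3887] o 0.0599
```

```bash
python3 -m pendant '[{"travel":[0,0,0],"roll":-1},{"travel":[0,0,0],"roll":-1},{"travel":[0,0,0],"roll":-1},{"travel":[0,0,0],"roll":-1},{"travel":[0,0,0],"roll":-0.5},{"travel":[0,0,0],"roll":0}]' >/dev/null; python3 st.py
python3 - <<'E'
from h import *
cv2.imwrite('pics/w21.png',vision.get_image('wrist'))
E
```

```text
t 54.45 [0.4408 0.2105 0.1744] y [-0.2033 -0.0048 -0.9791] yaw -2.7 q [ 0.3476  0.3885  1.738   0.0692  1.2103 -1.2083] F [-0.7311 -0.6812 -0.651 ] o 0.0598
```

View pics/w21.png

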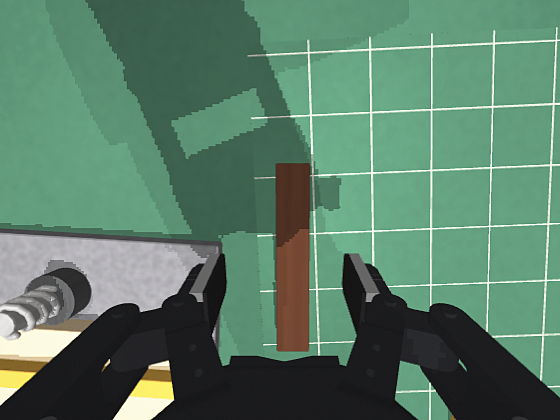

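```bash
cat >> h.py <<'E'
def rect(px,z,T=None):
    P=onz('wrist',px,z,T);a=P[2]+P[3]-P[0]-P[1];c=P.mean(0)
    print('c',c,'len',np.linalg.norm(a)/2,'w',np.linalg.norm(P[0]-P[1]),np.linalg.norm(P[2]-P[3]),'ang',np.degrees(np.arctan2(a[1],a[0])))
    return c
def graspto(p,d): # TCP so that point d ahead along tool y is at p
    y=toolT()[:3,1];Q=np.array(p)-d*y;print('TCP goal',Q);go(Q)
E
python3 - <<'E'
from h import *
c=rect([(276,163),(309,163),(308,351),(277,351)],.03)
graspto([c[0],c[1],.02],.068)
E
```

```text
c [0.4458 0.2149 0.03  ] len 0.1488498179748125 w 0.024699175178627842 0.024775520315793255 ang -2.3966223180133905
TCP goal [0.4596 0.2152 0.0866]
units [0.7213 1.641  0.1377] yaw deg -2.786436803488976
```

```bash
python3 -m pendant '[{"travel":[0.2,0.3,0.07],"roll":0},{"travel":[0.2,0.35,0.06],"roll":0},{"travel":[0.2,0.35,0],"roll":0},{"travel":[0.1,0.3,0],"roll":0},{"travel":[0,0.2,0],"roll":0},{"travel":[0,0,0],"roll":0}]' >/dev/null; python3 st.py
python3 - <<'E'
from h import *
graspto([.4458,.2147,.016],.068)
E
```

```text
t 55.10 [0.4591 0.2146 0.0888] y [-0.2059 -0.0059 -0.9785] yaw -3.29 q [ 0.3432  0.5614  1.7203  0.0732  1.0586 -1.2141] F [-0.2668  0.7823  0.3579] o 0.06
TCP goal [0.4598 0.2151 0.0825]
units [0.0392 0.119  0.013 ] yaw deg -3.294734638624824
```

```bash
python3 -m pendant '[{"travel":[0.03,0.09,0.01],"roll":-0.1},{"travel":[0,0.03,0],"roll":0},{"travel":[0,0,0],"roll":0}]' >/dev/null; python3 st.py
python3 -m pendant '[{"travel":[0,0,0],"roll":0},{"travel":[0,0,0],"roll":0},{"travel":[0,0,0],"roll":0},{"travel":[0,0,0],"roll":0},{"travel":[0,0,0],"roll":0},{"travel":[0,0,0],"roll":0}]' 1 >/dev/null; python3 st.py
python3 -m pendant '[{"travel":[0,-0.2,0],"roll":0},{"travel":[0,-0.4,0],"roll":0},{"travel":[0,-0.6,0],"roll":0},{"travel":[0,-0.6,0],"roll":0},{"travel":[0,-0.4,0],"roll":0},{"travel":[0,0,0],"roll":0}]' >/dev/null; python3 st.py
python3 - <<'E'
from h import *
cv2.imwrite('pics/w22.png',vision.get_image('wrist'))
d=PC+.068*PY;print(d);graspto([d[0],d[1],.13],.068)
E
```

```text
t 55.40 [0.4594 0.2152 0.0833] y [-0.2047 -0.0055 -0.9788] yaw -2.82 q [ 0.3441  0.5715  1.7203  0.0738  1.0472 -1.2223] F [-0.3769 -0.1373 -0.4567] o 0.0598
t 56.00 [0.4599 0.2154 0.0848] y [-0.2023 -0.0046 -0.9793] yaw -2.82 q [ 0.3442  0.5689  1.7196  0.0738  1.0479 -1.2221] F [ 0.1762 -0.4975 -1.1748] o 0.0246
t 56.60 [0.4831 0.2158 0.1991] y [-0.203  -0.0052 -0.9792] yaw -2.83 q [ 0.3309  0.4361  1.6016  0.0634  1.2997 -1.2151] F [ 0.61    0.1996 -1.0446] o 0.0244
[0.5789 0.0837]
TCP goal [0.5928 0.0841 0.1966]
units [ 2.2884 -0.414  -2.5254] yaw deg -2.8324084290901923
```

View pics/w22.png

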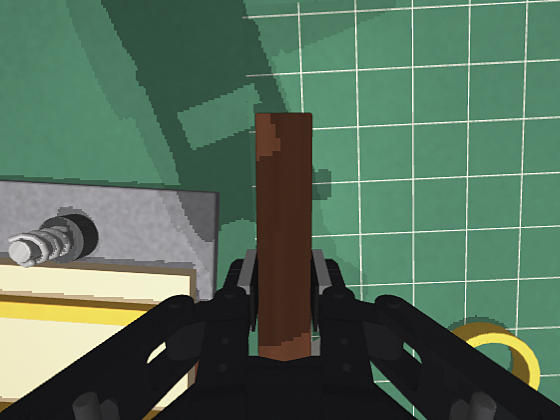

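```bash
python3 -m pendant '[{"travel":[0.1,-0.02,-0.5],"roll":0.3},{"travel":[0.4,-0.08,-0.5],"roll":0.35},{"travel":[0.5,-0.1,-0.5],"roll":0},{"travel":[0.5,-0.1,-0.4],"roll":0},{"travel":[0.5,-0.1,-0.3],"roll":0},{"travel":[0.2,0,-0.1],"roll":0},{"travel":[0,0,0],"roll":0}]' >/dev/null; python3 st.py
python3 - <<'E'
from h import *
cv2.imwrite('pics/w23.png',vision.get_image('wrist'))
go([.593,.0842,.137]);T=toolT();print(T[:3,0])
E
```

```text
t 57.35 [0.584  0.0865 0.189 ] y [-0.2164 -0.0076 -0.9763] yaw -5.91 q [ 0.0821  0.5831  1.4035  0.0104  1.373  -1.392 ] F [-0.6081  1.0123 -1.5119] o 0.0248
units [ 0.4137  0.9779 -0.0084] yaw deg -5.875852257397371
[ 0.9715 -0.1    -0.2148]
```

View pics/w23.png

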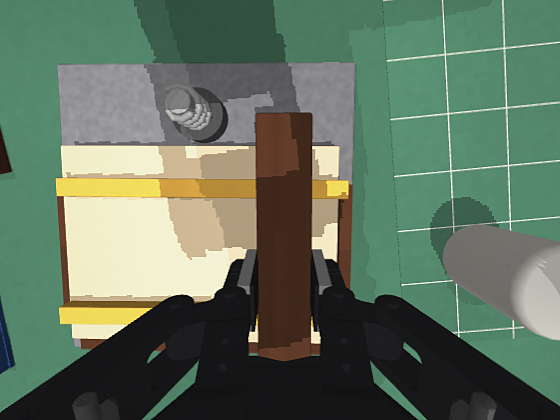

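```bash
python3 -m pendant '[{"travel":[0.12,0.25,0],"roll":0},{"travel":[0.12,0.25,0],"roll":0},{"travel":[0.1,0.2,0],"roll":0},{"travel":[0,0,0],"roll":0}]' >/dev/null; python3 st.py
python3 - <<'E'
from h import *
go([.593,.0842,.137])
E
```

```text
t 57.80 [0.5906 0.0877 0.1467] y [-0.2194 -0.0083 -0.9756] yaw -5.69 q [ 0.0832  0.6493  1.4053  0.0103  1.3082 -1.3954] F [ 0.5751 -0.3808 -1.7625] o 0.0244
units [ 0.096   0.1802 -0.0593] yaw deg -5.692257421339052
```

```bash
python3 -m pendant '[{"travel":[0.08,0.08,-0.05],"roll":0},{"travel":[0.03,0.06,0],"roll":0},{"travel":[0,0.02,0],"roll":0}]' >/dev/null; python3 st.py
python3 - <<'E'
from h import *
go([.593,.0842,.137])
cv2.imwrite('pics/sd24.png',cv2.resize(vision.get_image('side')[140:300,160:380],None,fx=3.6,fy=3.6,interpolation=cv2.INTER_CUBIC))
E
```

```text
t 58.10 [0.5942 0.0848 0.1372] y [-0.2193 -0.0084 -0.9756] yaw -5.65 q [ 0.0783  0.6679  1.3993  0.0091  1.2955 -1.4006] F [-0.7244  0.335  -0.0061] o 0.0245
units [-0.0208  0.0085 -0.0145] yaw deg -5.653562431637664
```

View pics/sd24.png

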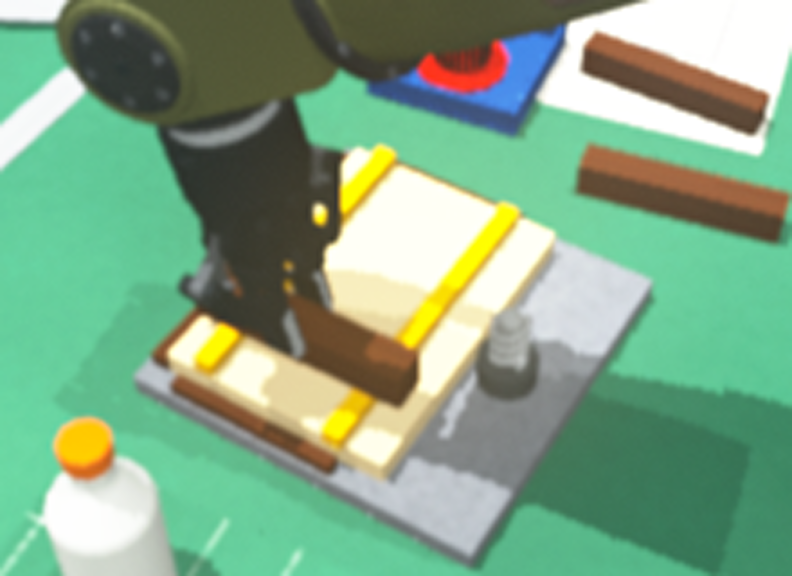

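```bash
python3 -m pendant '[{"travel":[-0.02,0.02,-0.01],"roll":0},{"travel":[0,0.02,0],"roll":0}]' >/dev/null; python3 st.py
```

```text
t 58.35 [0.593  0.0845 0.1367] y [-0.2171 -0.008  -0.9761] yaw -5.65 q [ 0.0778  0.6654  1.4047  0.0092  1.2904 -1.4011] F [-2.8979 -0.2102  6.0331] o 0.0245
```

Contact (6 N). Release with a partial opening and rise.

```bash
python3 -m pendant '[{"travel":[0,0,0],"roll":0},{"travel":[0,0,0],"roll":0},{"travel":[0,0,0],"roll":0}]' 0.0 >/dev/null; python3 st.py
python3 -m pendant '[{"travel":[0,-0.2,0],"roll":0},{"travel":[0,-0.4,0],"roll":0},{"travel":[0,-0.6,0],"roll":0},{"travel":[0,-0.6,0],"roll":0},{"travel":[0,-0.4,0],"roll":0},{"travel":[0,0,0],"roll":0}]' >/dev/null; python3 st.py
python3 - <<'E'
from h import *
cv2.imwrite('pics/w25.png',vision.get_image('wrist'))
cv2.imwrite('pics/s25.png',cv2.resize(vision.get_image('scene')[170:280,80:360],None,fx=2.85,fy=2.85,interpolation=cv2.INTER_CUBIC))
E
```

```text
t 58.65 [0.593  0.0844 0.1372] y [-0.2165 -0.0081 -0.9763] yaw -5.65 q [ 0.0777  0.6644  1.4049  0.0091  1.2905 -1.4011] F [ 0.2387 -0.0705  0.9559] o 0.0429
t 59.25 [0.6179 0.0853 0.2515] y [-0.2167 -0.0082 -0.9762] yaw -5.66 q [ 0.0762  0.5939  1.2335  0.0083  1.5326 -1.4003] F [ 0.4504 -0.2206 -0.2916] o 0.0427
```

View pics/w25.png

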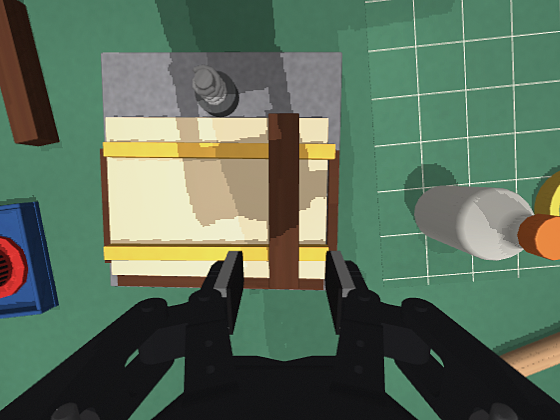

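View pics/s25.png

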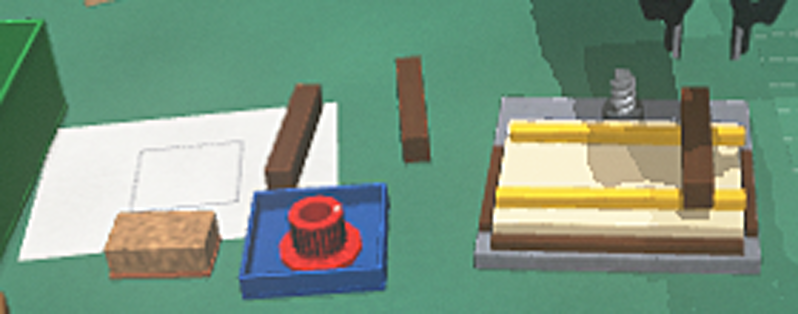

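```bash
python3 - <<'E'
from h import *
go([.45,-.21,.21])
E
```

```text
units [-2.5046  1.536  -6.162 ] yaw deg -5.664534695011407
```

```bash
python3 -m pendant '[{"travel":[-0.3,0,-0.7],"roll":0},{"travel":[-0.3,0.1,-0.7],"roll":0},{"travel":[-0.3,0.15,-0.7],"roll":0},{"travel":[-0.3,0.15,-0.7],"roll":0},{"travel":[-0.3,0.2,-0.7],"roll":0},{"travel":[-0.3,0.2,-0.7],"roll":0},{"travel":[-0.3,0.2,-0.7],"roll":0},{"travel":[-0.3,0.2,-0.7],"roll":0},{"travel":[-0.1,0.2,-0.4],"roll":-0.5},{"travel":[0,0,0],"roll":-0.5},{"travel":[0,0,0],"roll":0}]' -0.4 >/dev/null; python3 st.py
python3 - <<'E'
from h import *
cv2.imwrite('pics/w26.png',vision.get_image('wrist'))
E
```

```text
t 60.45 [ 0.4385 -0.2101  0.2021] y [-0.2419 -0.0025 -0.9703] yaw -0.61 q [-0.4816  0.3585  1.7092 -0.1191  1.2921 -1.9971] F [ 0.3063 -0.2277 -0.5096] o 0.06
```

View pics/w26.png

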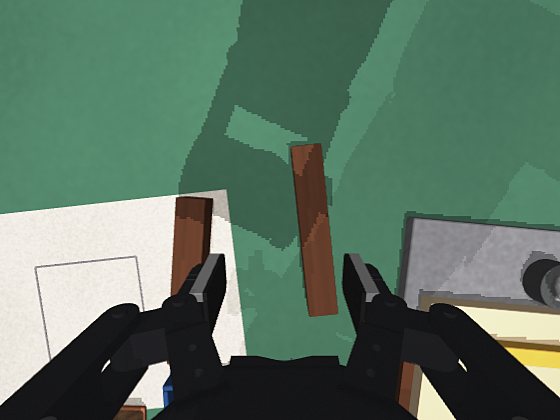

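```bash
python3 - <<'E'
from h import *
c=rect([(291,145),(321,143),(337,314),(309,317)],.03)
graspto([c[0],c[1],.016],.068)
E
```

```text
c [ 0.4194 -0.1841  0.03  ] len 0.14952342486633774 w 0.025424751184123177 0.024660527683864165 ang 5.444707570675197
TCP goal [ 0.4359 -0.184   0.082 ]
units [0.5229 2.3403 0.531 ] yaw deg -0.6567497484540074
```

```bash
python3 -m pendant '[{"travel":[0,0.3,0.2],"roll":-0.6},{"travel":[0.1,0.4,0.2],"roll":-0.6},{"travel":[0.1,0.4,0.1],"roll":0},{"travel":[0.1,0.4,0],"roll":0},{"travel":[0.1,0.4,0],"roll":0},{"travel":[0,0.1,0],"roll":0},{"travel":[0,0,0],"roll":0}]' >/dev/null; python3 st.py
python3 - <<'E'
from h import *
graspto([.4194,-.1841,.016],.068)
cv2.imwrite('pics/w27.png',vision.get_image('wrist'))
E
```

```text
t 61.20 [ 0.4329 -0.1789  0.0953] y [-0.2443 -0.0027 -0.9697] yaw 5.09 q [-0.4316  0.4984  1.8111 -0.1203  1.059  -2.018 ] F [ 0.2888  0.3445 -0.396 ] o 0.0596
TCP goal [ 0.436  -0.1839  0.0819]
units [ 0.1159  0.2434 -0.1091] yaw deg 5.0890498095622165
```

View pics/w27.png

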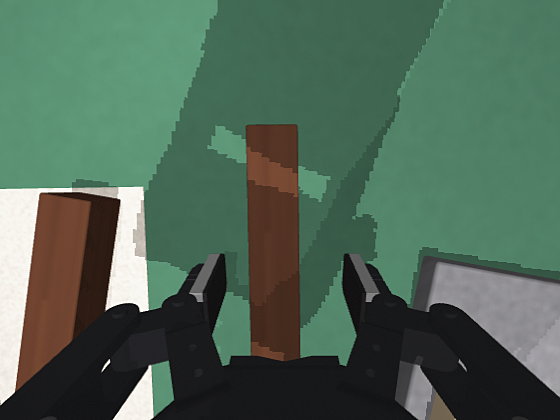

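```bash
python3 -m pendant '[{"travel":[0.1,0.1,-0.1],"roll":-0.05},{"travel":[0,0.1,0],"roll":0},{"travel":[0,0.04,0],"roll":0},{"travel":[0,0,0],"roll":0}]' >/dev/null; python3 st.py
python3 - <<'E'
from h import *
graspto([.4194,-.1841,.016],.068)
E
```

```text
t 61.65 [ 0.4367 -0.1845  0.0839] y [-0.2404 -0.0045 -0.9707] yaw 5.28 q [-0.4385  0.5271  1.7999 -0.1237  1.0366 -2.0244] F [-0.2149 -0.636   0.9858] o 0.0595
TCP goal [ 0.4357 -0.1838  0.082 ]
units [-0.0074  0.0403  0.0156] yaw deg 5.28109855726535
```

```bash
python3 -m pendant '[{"travel":[0,0.03,0],"roll":0},{"travel":[0,0,0],"roll":0},{"travel":[0,0,0],"roll":0},{"travel":[0,0,0],"roll":0},{"travel":[0,0,0],"roll":0},{"travel":[0,0,0],"roll":0}]' 1 >/dev/null; python3 st.py
python3 -m pendant '[{"travel":[0,-0.2,0],"roll":0},{"travel":[0,-0.4,0],"roll":0},{"travel":[0,-0.6,0],"roll":0},{"travel":[0,-0.6,0],"roll":0},{"travel":[0,-0.5,0],"roll":0},{"travel":[0,0,0],"roll":0}]' >/dev/null; python3 st.py
python3 - <<'E'
from h import *
cv2.imwrite('pics/w28.png',vision.get_image('wrist'))
go([PC[0]+.017,PC[1],.2])
E
```

```text
t 62.25 [ 0.4365 -0.1846  0.083 ] y [-0.2394 -0.005  -0.9709] yaw 5.26 q [-0.4388  0.528   1.801  -0.124   1.0335 -2.0241] F [ 0.0485  0.286  -1.5077] o 0.0248
t 62.85 [ 0.4652 -0.1838  0.2017] y [-0.24   -0.0041 -0.9708] yaw 5.27 q [-0.4148  0.3883  1.6679 -0.1043  1.3076 -2.0369] F [ 0.5823 -0.4432 -1.7308] o 0.0244
units [ 2.7596 -0.6145  3.7594] yaw deg 5.282507047902633
```

View pics/w28.png

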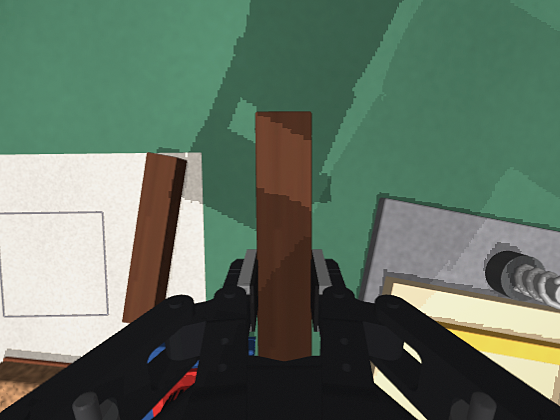

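```bash
python3 -m pendant '[{"travel":[0.4,-0.12,0.54],"roll":0.4},{"travel":[0.4,-0.12,0.54],"roll":0.4},{"travel":[0.4,-0.12,0.54],"roll":0.4},{"travel":[0.4,-0.12,0.54],"roll":0.4},{"travel":[0.4,-0.12,0.54],"roll":0.4},{"travel":[0.4,-0.1,0.54],"roll":0.3},{"travel":[0.2,-0.05,0.3],"roll":0},{"travel":[0,0,0],"roll":0}]' >/dev/null; python3 st.py
python3 - <<'E'
from h import *
cv2.imwrite('pics/w29.png',vision.get_image('wrist'))
go([.589,.016,.15])
E
```

```text
t 63.70 [ 0.6006 -0.      0.1961] y [-0.2545 -0.0008 -0.9671] yaw -6.19 q [-0.0567  0.6125  1.3425 -0.0153  1.4434 -1.5191] F [-0.1869 -0.8045 -1.791 ] o 0.0247
units [-0.0146  0.9439  0.3389] yaw deg -6.22684390414069
```

View pics/w29.png

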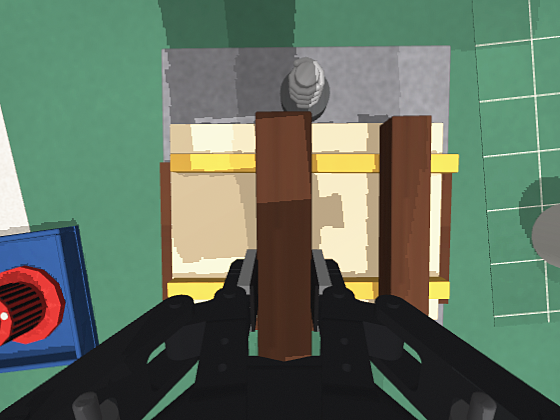

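```bash
python3 -m pendant '[{"travel":[0,0.25,0.1],"roll":0},{"travel":[0,0.25,0.08],"roll":0},{"travel":[0,0.25,0],"roll":0},{"travel":[0,0.1,0],"roll":0},{"travel":[0,0,0],"roll":0}]' >/dev/null; python3 st.py
python3 - <<'E'
from h import *
go([.588,.0077,.136])
E
```

```text
t 64.25 [0.5865 0.0062 0.1488] y [-0.2597 -0.0002 -0.9657] yaw -6.39 q [-0.0481  0.642   1.4165 -0.0131  1.3455 -1.5067] F [ 0.0023 -1.1088 -1.1966] o 0.025
units [0.092  0.2399 0.0403] yaw deg -6.388336509188682
```

```bash
python3 -m pendant '[{"travel":[0.07,0.1,0.03],"roll":0},{"travel":[0.02,0.07,0],"roll":0},{"travel":[0,0.03,0],"roll":0}]' >/dev/null; python3 st.py
python3 - <<'E'
from h import *
go([.588,.0077,.136])
cv2.imwrite('pics/sd30.png',cv2.resize(vision.get_image('side')[140:300,160:380],None,fx=3.6,fy=3.6,interpolation=cv2.INTER_CUBIC))
E
```

```text
t 64.55 [0.5889 0.0068 0.1378] y [-0.2582 -0.0001 -0.9661] yaw -6.43 q [-0.0471  0.6606  1.4143 -0.0126  1.3276 -1.5048] F [-0.6306  0.2893 -0.2115] o 0.0247
units [-0.0102  0.0404  0.0175] yaw deg -6.426941701689088
```

View pics/sd30.png

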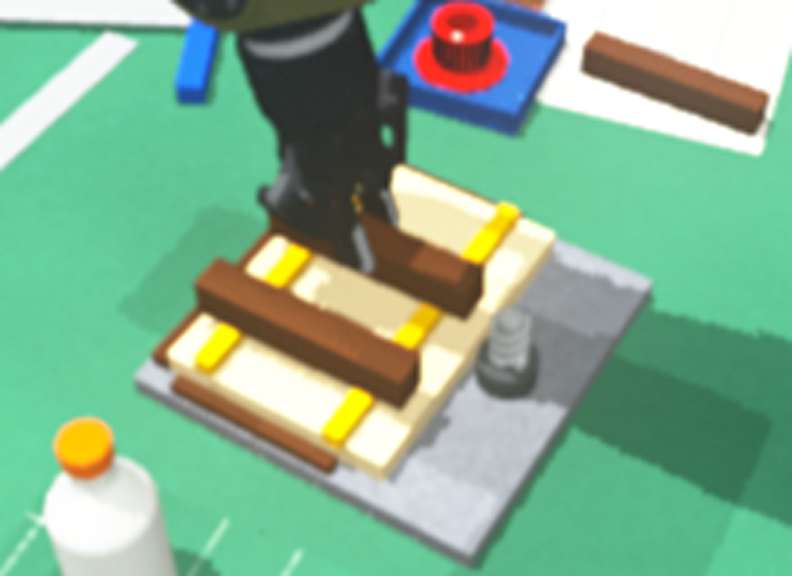

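```bash
python3 -m pendant '[{"travel":[0,0.03,0.01],"roll":0},{"travel":[0,0.02,0],"roll":0}]' >/dev/null; python3 st.py
```

```text
t 64.80 [0.5884 0.0073 0.1356] y [-0.2577 -0.0001 -0.9662] yaw -6.42 q [-0.0462  0.6624  1.4172 -0.0124  1.3223 -1.5041] F [-1.4009  0.8086  2.9076] o 0.0245
```

```bash
python3 -m pendant '[{"travel":[0,0.01,0],"roll":0},{"travel":[0,0,0],"roll":0},{"travel":[0,0,0],"roll":0},{"travel":[0,0,0],"roll":0}]' 0.0 >/dev/null; python3 st.py
python3 -m pendant '[{"travel":[0,-0.2,0],"roll":0},{"travel":[0,-0.4,0],"roll":0},{"travel":[0,-0.6,0],"roll":0},{"travel":[0,-0.6,0],"roll":0},{"travel":[0,-0.4,0],"roll":0},{"travel":[0,0,0],"roll":0}]' >/dev/null; python3 st.py
python3 - <<'E'
from h import *
cv2.imwrite('pics/w31.png',vision.get_image('wrist'))
go([.465,-.295,.21])
E
```

```text
t 65.20 [0.5885 0.0074 0.1356] y [-0.2567 -0.0002 -0.9665] yaw -6.42 q [-0.0462  0.6621  1.4176 -0.0124  1.3213 -1.5041] F [ 0.5864 -0.2146  0.7001] o 0.0428
t 65.80 [0.6181 0.0074 0.2495] y [-0.2559 -0.0002 -0.9667] yaw -6.42 q [-0.0441  0.6001  1.2326 -0.0115  1.5674 -1.5051] F [-0.0535  0.3387 -0.324 ] o 0.043
units [-2.0844  1.5205 -6.3103] yaw deg -6.4164602597755085
```

View pics/w31.png

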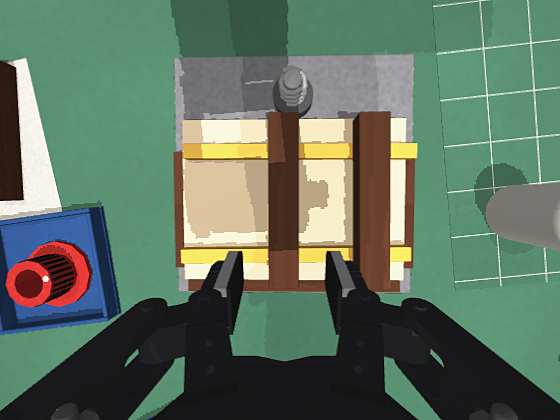

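```bash
python3 -m pendant '[{"travel":[-0.25,0.05,-0.7],"roll":0},{"travel":[-0.25,0.1,-0.7],"roll":0},{"travel":[-0.25,0.15,-0.7],"roll":0},{"travel":[-0.25,0.15,-0.7],"roll":0},{"travel":[-0.25,0.15,-0.7],"roll":0},{"travel":[-0.25,0.15,-0.7],"roll":0},{"travel":[-0.25,0.15,-0.7],"roll":0},{"travel":[-0.25,0.15,-0.7],"roll":0},{"travel":[-0.1,0.1,-0.3],"roll":0},{"travel":[0,0,0],"roll":0}]' -0.4 >/dev/null; python3 st.py
python3 - <<'E'
from h import *
cv2.imwrite('pics/w32.png',vision.get_image('wrist'))
E
```

```text
t 66.85 [ 0.4606 -0.2825  0.217 ] y [-0.2709  0.0049 -0.9626] yaw -6.17 q [-0.5724  0.4577  1.531  -0.1455  1.3898 -1.9956] F [0.691  0.8409 0.319 ] o 0.0599
```

View pics/w32.png

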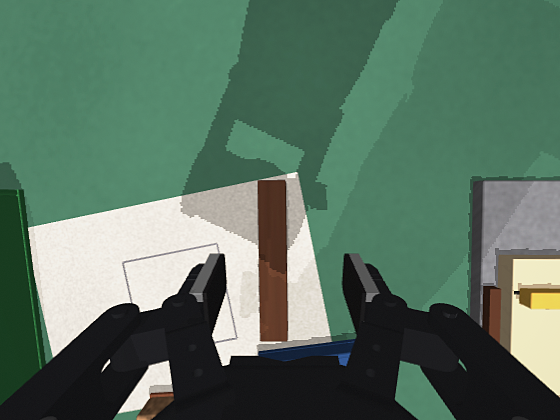

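```bash
python3 - <<'E'
from h import *
c=rect([(258,180),(286,180),(288,340),(260,341)],.03)
graspto([c[0],c[1],.016],.068)
E
```

```text
c [ 0.4646 -0.2963  0.03  ] len 0.14845546981521682 w 0.02552358354462806 0.026020878160383655 ang -5.0689866626423346
TCP goal [ 0.483  -0.2967  0.0815]
units [ 1.1832  2.493  -0.1915] yaw deg -6.130248962511107
```

```bash
python3 -m pendant '[{"travel":[0.2,0.3,-0.1],"roll":-0.25},{"travel":[0.25,0.4,-0.08],"roll":0},{"travel":[0.25,0.45,0],"roll":0},{"travel":[0.2,0.45,0],"roll":0},{"travel":[0.15,0.4,0],"roll":0},{"travel":[0,0.1,0],"roll":0},{"travel":[0,0,0],"roll":0}]' >/dev/null; python3 st.py
python3 - <<'E'
from h import *
graspto([.4646,-.2963,.016],.068)
E
```

```text
t 67.60 [ 0.4858 -0.2878  0.0972] y [-0.2714  0.0047 -0.9625] yaw -4.5 q [-0.5572  0.6674  1.5179 -0.1505  1.1975 -1.9798] F [-1.1423  0.0897  0.1355] o 0.0598
TCP goal [ 0.4831 -0.2966  0.0814]
units [ 0.0465  0.3172 -0.1739] yaw deg -4.49648786338363
```

```bash
python3 -m pendant '[{"travel":[0.04,0.05,-0.17],"roll":0.1},{"travel":[0,0.15,0],"roll":0},{"travel":[0,0.09,0],"roll":0},{"travel":[0,0,0],"roll":0}]' >/dev/null; python3 st.py
python3 - <<'E'
from h import *
graspto([.4646,-.2963,.016],.068)
cv2.imwrite('pics/w33.png',vision.get_image('wrist'))
E
```

```text
t 68.00 [ 0.4839 -0.2971  0.0847] y [-0.2682  0.0025 -0.9634] yaw -5.01 q [-0.5717  0.6904  1.5134 -0.1557  1.1735 -1.9804] F [0.0137 0.3194 0.266 ] o 0.0598
TCP goal [ 0.4828 -0.2965  0.0815]
units [-0.0043  0.0667  0.0112] yaw deg -5.014493674476165
```

View pics/w33.png

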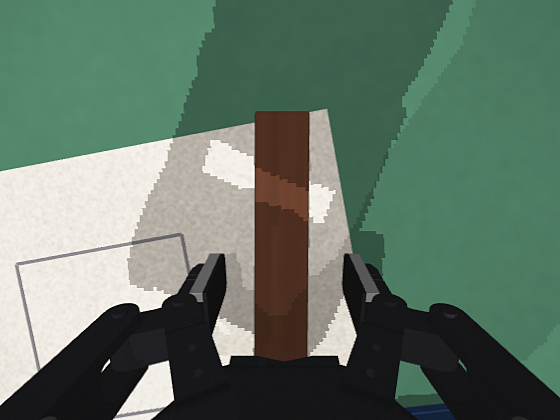

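```bash
python3 -m pendant '[{"travel":[0,0.05,0],"roll":0},{"travel":[0,0,0],"roll":0},{"travel":[0,0,0],"roll":0},{"travel":[0,0,0],"roll":0},{"travel":[0,0,0],"roll":0},{"travel":[0,0,0],"roll":0}]' 1 >/dev/null; python3 st.py
python3 -m pendant '[{"travel":[0,-0.2,0],"roll":0},{"travel":[0,-0.4,0],"roll":0},{"travel":[0,-0.6,0],"roll":0},{"travel":[0,-0.6,0],"roll":0},{"travel":[0,-0.5,0],"roll":0},{"travel":[0,0,0],"roll":0}]' >/dev/null; python3 st.py
python3 - <<'E'
from h import *
d=PC-.08*PY;print(d);go([d[0]+.0185,d[1]+.0005,.2])
cv2.imwrite('pics/w34.png',vision.get_image('wrist'))
E
```

```text
t 68.65 [ 0.4836 -0.2972  0.0833] y [-0.2667  0.0016 -0.9638] yaw -5.02 q [-0.5721  0.6915  1.5152 -0.1561  1.1687 -1.9801] F [ 0.8334  1.4081 -0.7488] o 0.0241
t 69.25 [ 0.5158 -0.297   0.2008] y [-0.2673  0.0025 -0.9636] yaw -5.01 q [-0.5445  0.5895  1.3692 -0.1383  1.4186 -1.9936] F [ 0.1066  0.2381 -1.3561] o 0.0249
[ 0.5634 -0.0635]
units [ 0.8812 -0.3274  4.7726] yaw deg -5.006872735577877
```

View pics/w34.png

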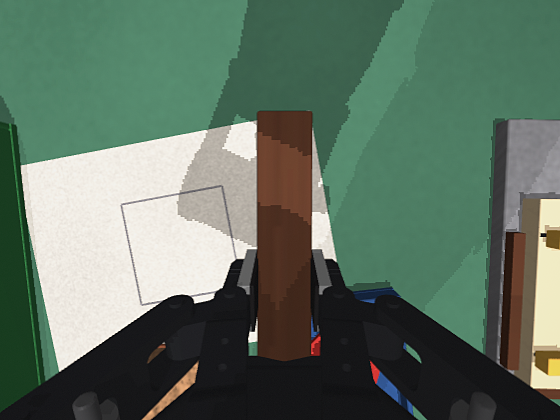

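```bash
python3 -m pendant '[{"travel":[0.12,-0.08,0.6],"roll":0.1},{"travel":[0.12,-0.08,0.65],"roll":0.1},{"travel":[0.12,-0.06,0.65],"roll":0},{"travel":[0.12,-0.06,0.65],"roll":0},{"travel":[0.12,-0.06,0.65],"roll":0},{"travel":[0.12,-0.05,0.6],"roll":0},{"travel":[0.1,-0.05,0.4],"roll":0},{"travel":[0,0,0],"roll":0}]' >/dev/null; python3 st.py
python3 - <<'E'
from h import *
cv2.imwrite('pics/w35.png',vision.get_image('wrist'))
go([.5824,-.064,.15])
E
```

```text
t 70.10 [ 0.5778 -0.0842  0.1953] y [-0.2825  0.0087 -0.9592] yaw -6.14 q [-0.1939  0.5893  1.3852 -0.0463  1.4501 -1.6484] F [-0.3436 -0.5009 -0.6374] o 0.0248
units [0.3058 0.8389 0.4524] yaw deg -6.184284656376641
```

View pics/w35.png

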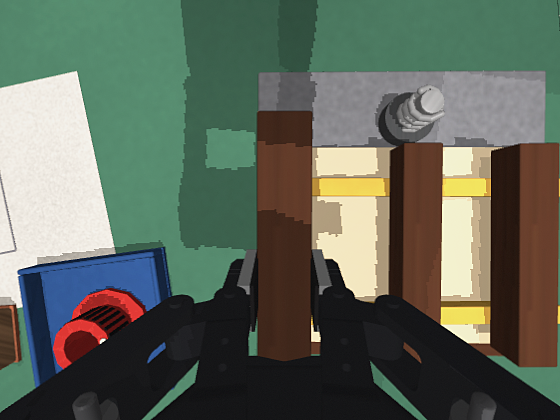

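```bash
python3 -m pendant '[{"travel":[0.1,0.1,0.2],"roll":0},{"travel":[0.1,0.2,0.18],"roll":0},{"travel":[0.1,0.25,0.05],"roll":0},{"travel":[0,0.2,0],"roll":0},{"travel":[0,0,0],"roll":0}]' >/dev/null; python3 st.py
python3 - <<'E'
from h import *
go([.5824,-.064,.136])
E
```

```text
t 70.65 [ 0.582  -0.0659  0.148 ] y [-0.2873  0.0099 -0.9578] yaw -6.35 q [-0.1643  0.6524  1.4048 -0.0379  1.3738 -1.6145] F [-0.3351 -0.0905 -2.0299] o 0.0249
units [0.0727 0.2276 0.043 ] yaw deg -6.353709825359382
```

```bash
python3 -m pendant '[{"travel":[0.06,0.1,0.03],"roll":0},{"travel":[0.01,0.07,0],"roll":0},{"travel":[0,0.02,0],"roll":0}]' >/dev/null; python3 st.py
python3 - <<'E'
from h import *
go([.5824,-.064,.136])
cv2.imwrite('pics/sd36.png',cv2.resize(vision.get_image('side')[140:300,160:380],None,fx=3.6,fy=3.6,interpolation=cv2.INTER_CUBIC))
E
```

```text
t 70.95 [ 0.5828 -0.0653  0.1372] y [-0.287   0.0101 -0.9579] yaw -6.41 q [-0.1633  0.668   1.4073 -0.0376  1.3555 -1.612 ] F [ 0.3691 -0.6064 -1.3533] o 0.025
units [-0.0039  0.0247  0.0264] yaw deg -6.41499733824033
```

View pics/sd36.png

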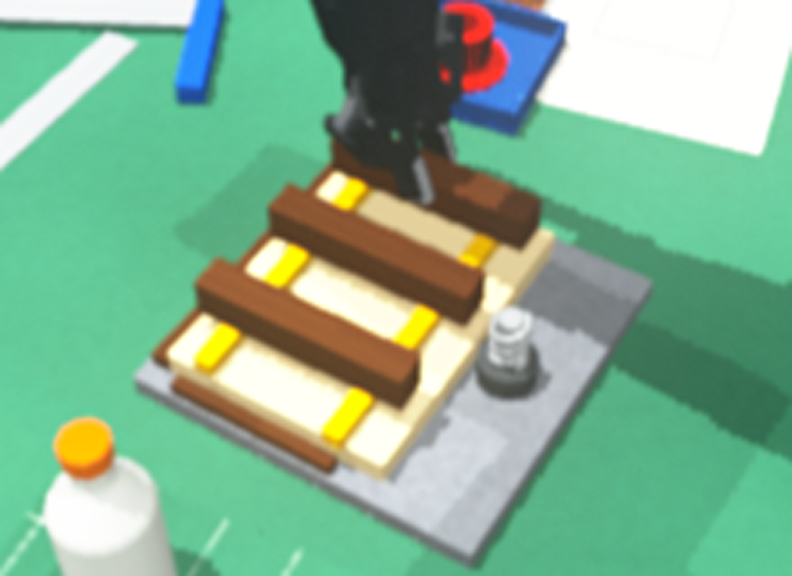

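```bash
python3 -m pendant '[{"travel":[0,0.03,0.02],"roll":0},{"travel":[0,0.02,0],"roll":0}]' >/dev/null; python3 st.py
```

```text
t 71.20 [ 0.5824 -0.0644  0.1355] y [-0.2857  0.0098 -0.9583] yaw -6.42 q [-0.162   0.6687  1.4104 -0.0373  1.3504 -1.6105] F [-2.5321  1.5687  4.5969] o 0.0244
```

```bash
python3 -m pendant '[{"travel":[0,0,0],"roll":0},{"travel":[0,0,0],"roll":0},{"travel":[0,0,0],"roll":0},{"travel":[0,0,0],"roll":0}]' 0.0 >/dev/null; python3 st.py
python3 -m pendant '[{"travel":[0,-0.2,0],"roll":0},{"travel":[0,-0.4,0],"roll":0},{"travel":[0,-0.6,0],"roll":0},{"travel":[0,-0.6,0],"roll":0},{"travel":[0,-0.6,0],"roll":0},{"travel":[0,-0.3,0],"roll":0},{"travel":[0,0,0],"roll":0}]' >/dev/null; python3 st.py
python3 - <<'E'
from h import *
for n in ['wrist','scene','side']: cv2.imwrite(f'pics/f_{n}.png',vision.get_image(n))
E
```

```text
t 71.60 [ 0.5826 -0.0644  0.1362] y [-0.2846  0.0097 -0.9586] yaw -6.42 q [-0.1619  0.6677  1.4101 -0.0372  1.3504 -1.6105] F [-0.6615  0.4299 -0.0833] o 0.0426
t 72.30 [ 0.6228 -0.0657  0.2747] y [-0.2835  0.0096 -0.9589] yaw -6.42 q [-0.1542  0.6114  1.1587 -0.0342  1.6571 -1.6142] F [-0.0834 -0.1465 -0.1422] o 0.043
```

View pics/f_wrist.png

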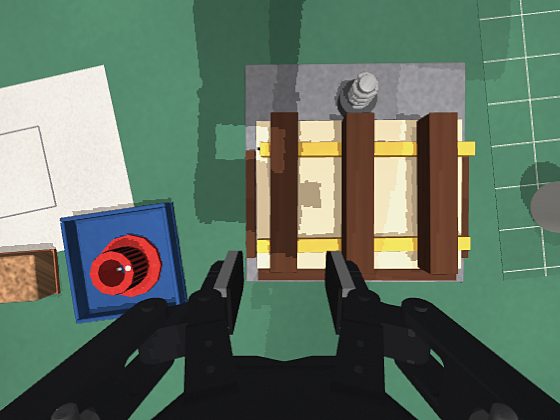

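View pics/f_scene.png

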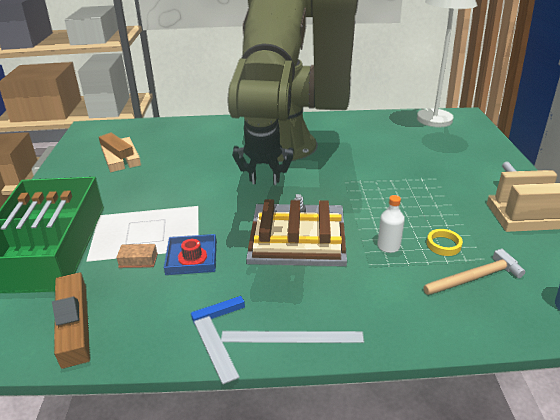

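View pics/f_side.png

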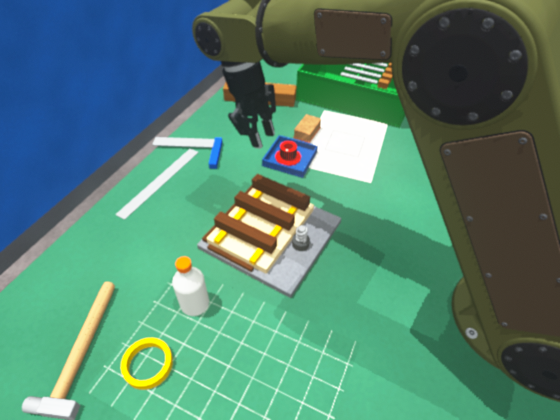

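```bash
python3 - <<'E'
from h import *
f=lambda px,z:print(pf(onz('wrist',px,z)))
print('A');f([(270,112),(299,112),(296,272),(270,272)],.082)
print('B');f([(345,112),(374,112),(374,271),(345,271)],.082)
print('C');f([(428,112),(457,112),(457,272),(430,272)],.082)
print('stick in');f([(260,149),(475,149)],.052)
print('stick out');f([(257,244),(470,243)],.052)
print('panel');f([(257,122),(464,121),(256,269)],.038)
E
```

```text
A
[[-0.0771 -0.0926]
 [-0.077  -0.066 ]
 [ 0.0703 -0.0687]
 [ 0.0704 -0.0927]]
B
[[-0.0767 -0.024 ]
 [-0.0765  0.0024]
 [ 0.069   0.003 ]
 [ 0.0691 -0.0236]]
C
[[-0.0763  0.0513]
 [-0.0761  0.0774]
 [ 0.0696  0.0785]
 [ 0.0697  0.054 ]]
stick in
[[-0.0485 -0.1049]
 [-0.0478  0.1119]]
stick out
[[ 0.0486 -0.1081]
 [ 0.047   0.1077]]
panel
[[-0.0797 -0.1095]
 [-0.0796  0.1087]
 [ 0.0774 -0.1108]]
```

All is within tolerance, with x offsets of 4 mm or less. Handing in.

```bash
python3 -c "
from cell import manip;print(manip.job_done())"
```

```text
the job is handed in; nothing more can be done
None
```

I carried out every step and handed the job in after about 72 s; the hand-in reports no verdict.

- **Wheel:** I unscrewed it anticlockwise in two grips, about 1.4 turns in all. Wrist forces stayed under 5 N. It stands upright in the blue tray, near the centre.
- **Sticks:** One lies along each pencil line, each about 2 mm off its line across and within 4 mm along. I pressed the second stick flat against the panel, which peaked at 33 N for a moment.
- **Rails:** Three rails were out, and all three lie square across both sticks. They sit at about y = −80, −10 and +65 mm on the panel, off centre across the lines by 4 mm or less.
- **Panel and bystanders:** The panel is still in place to within about 2 mm. In the last pictures the glue bottle, tape roll and sanding block look where they started.

- **Knocked rail:** One rail was knocked aside by about 30 mm during the run. I measured it again before picking it up.
- **Tool tilt:** The tool slowly drifted to a tilt of about 16°, which I could not correct with the moves available. Because of it, I placed the sticks and rails by the measured tool direction.
- **Not a rail:** I left the brown piece on the scrap pile where it was. It measures about 43 mm wide, against 26 mm for a rail.
- **Disagreement:** The side camera's positions differed from the scene camera's by up to about 10 mm. I relied on close wrist-camera views, and different views of the same points agreed to about 3 mm.

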